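# Fetch the cleaver from the packed accessory case

### The arm

A 6-joint arm with a two-finger parallel gripper is mounted at the origin on the work surface. World frame = base frame: x ahead of the robot, y to its left, z up, the work surface at z = 0. Lengths are in m, angles in rad, forces in N, time in s.
With the tool pointing down it reaches from about 0.4 to 0.825 m from the base axis. Payload 7 kg.
Tool frame: the origin (TCP) lies midway between the tips of the shut fingers; the grasp point (between the pads) lies ctrl.tcp_to_grasp behind it (ctrl.tcp_to_grasp is the distance from the TCP to the grasp point, in m); z points along the fingers, y is the line along which they close (so a half turn about z gives the same grasp; the last joint's range is limited). The gripper opens to 85 mm and grips with 20 to 120 N. Pads are 22 mm wide; open, the fingers measure 114 mm over their backs; the gripper's body (76 mm by 85 mm) begins 54 mm behind the grasp point. The pads swing forward as they close: fully open they stand 13 mm farther back than shut.
Start: joints at [1.45, 0.359, 0.012, 0, -1.224, -0.288], TCP at [0.268, 0.619, 0.231] pointing down, gripper open.
Joint ranges: [-3.07, 3.07], [-1.43, 2.12], [-1.02, 1.25], [-3.03, 1.67], [-3.05, -0], [-3.03, 3.03]. Speed limits (rad/s): [2.39, 2.39, 3.01, 3.14, 3.14, 3.14].

### API

Orientations are given as a unit quaternion [x, y, z, w].
In Python, from workcell import ctrl, cams, models gives the robot as it stands. The module is installed in compiled form; this text tells all that it offers.
- The arm moves only by the tool move_arm, never from a script. Its argument "targets" is a list of rows, each an object of numbers: "jaw": the finger opening in mm, from 0 to 85.4; "dx", "dy", "dz": the shift along the tool's x, y, z in mm; "twist": the turn about the tool's z in degrees. A call has exactly 5 rows; each row is the pose to reach, as a shift and turn from the pose commanded when the call began, along the tool's axes at that moment; what a row does not reach only later rows make up. A row lasts 1/10 s, in which the tool goes at most 50 mm and 8.59 degrees, less where a joint would pass 70% of its speed; a pose out of reach is approached as far as the arm can. A call with a gripper value outside its range is refused whole. The fingers move at their own pace and stop on an object; the grip force is fixed at half the most. Time passes only in rows, so rows that repeat a pose let the fingers close, or fill a call up. It gives the time, the measured TCP pose, the force, the opening and the grip force at its end, in the units of the state.
- ctrl.observe(): the state, without advancing time (a new reading comes with each control period).
- cams.grab_frame(name): name is "side" or "top" or "wrist"; returns (picture, depth): 480x640x3 uint8, red, green, blue; 480x640 float32, m along the optical axis (not along the pixel's ray), 0 where there is no reading.
- cams.camera_info(name): a dict with "vertical_fov" (degrees; the focal length in pixels is half the picture's height over the tangent of half this angle, whatever the lens; pixels are square), "cx", "cy" (the principal point, pixels), "R" (3x3) and "t" (3): a world point X has camera coordinates R X + t. Camera axes: x right, y down, z forward; pixel columns grow to the right and rows downward; lengths in m; the calibration is good to about 2 mm. A picture is of the moment at which its call begins: read the wrist's pose just before it. camera_info takes no time and is no camera call; for the wrist camera it gives the pose at the moment of the call.
- ctrl.job_done(): hands the job in; it is judged then, once.
Trained networks look in the newest picture that a camera, given by its name, has taken for a name from the list of things; names that differ only in an ending like _2 or _b are one class to them, and where a whole thing is asked for, a point or a joint stands for the part that bears it (a point fixed in the world has none). Each returns a list of dicts, best first, with "score" (0 to 1); they miss things now and then, are a little off and sometimes report something else, mostly with a low value. They report only what shows in the picture. A call takes as long as a camera call. They do not tell look-alikes from the thing itself.
- models.search_frame(camera, name): "extent" ([left, top, width, height] in pixels, round what is visible of it).
- models.outline_of(camera, name): "region" (480x640 bool, what is visible of it) and "extent" ([left, top, width, height] in pixels, round what is visible of it).
- models.landmark_of(camera, name): "point" ([column, row] in pixels: a listed point, or the origin of a listed thing).
The state is a dict: "t": time; "joint_pos": joint angles; "joint_vel": joint speeds; "tau": joint torques, N m; "tool_pos": TCP position; "eef_rot": TCP orientation; "wrist_force": force on the tool from outside, world axes, zero at the start; "torque": the same for the moment, N m; "opening": opening from 0.0 (shut) to 1.0 (fully open); "grip_force": force on a finger pad.
Only numpy, scipy, OpenCV 4.12 (cv2) and the standard library are available. Lean on these libraries where they do the work, as an engineer would, in place of code of your own. Each camera call takes 0.05 s, during which the arm holds its last target. There are 200 camera calls.

### The job

The gold fibre cleaver is hemmed in at the back of the black accessory case by a solvent bottle, an offcut bin and a sleeve jar: first stand all three of these in the upturned grey lid, then lift out the cleaver and set it down gently, without dropping it, in the middle of the green mat in front of the splicer, its longer side along the longer side of the mat. Then put each of the three containers back into the pocket it came from. Keep the containers upright throughout, and leave the roll of tape in the lid and the paper cup where they are.

Things in the scene. Friction and masses are not known exactly. Their poses are not given: they have to be found in the camera images.
- cleaver: Fibre cleaver: amber-gold block with black clamp and steel bar on top, 48 (x) x 60 (y) x 56 mm high, 0.3 kg, in the back middle pocket of the case. Its flat gold y faces, 60 mm apart, run from 2 to 44 mm above its underside: grip across these about 30 mm up, so that the fingertips clear the case's ribs. Origin: centre of the underside; z up.
- solvent_bottle: Solvent bottle: white body with a pale blue band, 54 mm in diameter, and a blue cap 36 mm in diameter that makes up the top 36 mm; 134 mm high, about 0.2 kg. Grip it by the cap, about 12 mm below its top. Origin: centre of the underside; z up. Round: its yaw has no meaning.
- shard_bin: Fibre offcut bin: yellow canister with a black stripe, 54 mm in diameter, and a black lid 42 mm in diameter with a yellow bar on it that makes up the top 36 mm; 116 mm high (the yellow bar stands 1.5 mm higher, look only), about 0.15 kg. Grip it by the lid, about 12 mm below its top. Origin: centre of the underside; z up. Round.
- sleeve_jar: Jar of splice sleeves: off-white jar, 54 mm in diameter, with a red lid 40 mm in diameter that makes up the top 36 mm; 108 mm high, about 0.12 kg. Grip it by the lid, about 12 mm below its top. Origin: centre of the underside; z up. Round.
- case: Black case, fixed, 148 (x) x 216 (y) mm; walls 4 mm thick, 50 mm high; handle on its -x side. Origin: centre of underside. Floor at z = 6 mm; ribs 4 mm thick, tops at z = 14 mm, form pockets. Containers stand (order shuffled) within 3 mm of centres (36, 70), (36, -70), (-36, 0) mm of 68 x 68 mm pockets. Cleaver at (29, 0), foam 40 mm high behind it. Front corners: fixed packs below z = 35 mm.
- lid: Lid of the splicer's carrying case, lying upside down as a shallow grey tray, fixed, 170 (x) x 250 (y) mm outside, rim 4 mm thick and 20 mm high, flat floor at z = 4 mm. Origin: centre of the underside. A roll of tape lies in its -x half; its +x half is free.
- mat: Green rubber mat on the grey work tray in front of the splicer, fixed, 72 (x) x 100 (y) x 3 mm. Origin: centre of its underside, so its top is at z = 3 mm (11 mm above the table); its x points to the splicer. The cleaver's x must lie along the mat's x, either way round.
- splicer: Fusion splicer, black and orange, on its grey work tray (330 x 190 x 8 mm), fixed. Origin: on the underside of the tray; the tray reaches from x = -70 to 260 mm, and the splicer, 144 mm wide and 133 mm high, stands on it from x = 85 to 242 mm.
- tape_roll: Roll of black tape lying flat in the lid, 60 mm in diameter, 19 mm high, hole 34 mm. Leave it. Origin: centre of the underside.
- cup: White paper cup standing on the table, 68 mm in diameter at the rim, 88 mm high. Leave it. Origin: centre of the underside.
Things that resemble listed ones, but are neither listed nor needed, are in the scene too. Leave any pink look-alike of the solvent_bottle alone. Leave any purple look-alike of the cleaver alone.

How it is judged:
On the way, in this order (a step that is already met when the one before it is completed fails the run):
1. the bottle, the bin and the jar all stand upright and released in the lid, with the cleaver still in its pocket (distance of cleaver from where it was at the start of the episode below 0.015 m and x of solvent_bottle in the frame of lid between -0.08 and 0.08 m and y of solvent_bottle in the frame of lid between -0.12 and 0.12 m and z of each of solvent_bottle, shard_bin, sleeve_jar in the frame of lid below 0.009 m and contact force between each of solvent_bottle, shard_bin, sleeve_jar and the fingers below 0.1 N and linear speed of each of solvent_bottle, shard_bin, sleeve_jar below 0.02 m/s and angle between each of solvent_bottle, shard_bin, sleeve_jar's own z axis and vertical below 0.1 rad and x of shard_bin in the frame of lid between -0.08 and 0.08 m and y of shard_bin in the frame of lid between -0.12 and 0.12 m and x of sleeve_jar in the frame of lid between -0.08 and 0.08 m and y of sleeve_jar in the frame of lid between -0.12 and 0.12 m), for 0.2 s.
2. the cleaver stands released on the green mat, in the middle, its longer side along that of the mat (horizontal distance between cleaver and mat below 0.015 m and z of cleaver in the frame of mat between 0 and 0.008 m and angle between the x axis of cleaver and the x axis of mat, either way round below 0.22 rad and contact force between cleaver and the fingers below 0.1 N and linear speed of cleaver below 0.02 m/s and angle between cleaver's own z axis and vertical below 0.1 rad), for 0.2 s.
At the end, for the whole second after the job is handed in: The cleaver stands on the green mat, within 15 mm of its middle, its longer side within 0.22 rad of the mat's (either way round); each container stands upright in its own pocket, within 14 mm of where it stood at the start; all are released and at rest (all of step 2 and distance of each of solvent_bottle, shard_bin, sleeve_jar from where it was at the start of the episode below 0.014 m and linear speed of each of solvent_bottle, shard_bin, sleeve_jar below 0.02 m/s and angle between each of solvent_bottle, shard_bin, sleeve_jar's own z axis and vertical below 0.1 rad); the robot touches nothing.
It fails at once if a container is tipped by more than 0.6 rad (angle between any of solvent_bottle, shard_bin, sleeve_jar's own z axis and vertical above 0.6 rad).
It fails at once if the cleaver is dropped (it moves faster than 0.5 m/s while the fingers do not hold it) (linear speed of cleaver above 0.5 m/s and contact force between cleaver and the fingers below 0.1 N).
It fails at once if the roll of tape or the paper cup is moved by more than 30 mm (distance of any of tape_roll, cup from where it was at the start of the episode above 0.03 m).
It also fails if it takes over 141 s, if anything falls off the work surface, if the arm or the gripper's body presses on something with over 40 N, if the wrist force passes 120 N, or if a joint passes its speed limit or range.

## Working session

There is one attempt and no reset: what is moved stays moved. The work goes in short steps, Python scripts to look and compute and a tool call to move; the robot and the scene stay as the last step left them, time stands still between calls to the robot, and variables do not carry over. Pictures are saved under pics/ and viewed, at most 14 in all, crops included, and the job is handed in when it is done.

Besides the shell and the picture viewer there is one more tool, called after "Emit:" by a JSON object that holds its "method" and its "body". move_arm: Moves the arm, as the interface text tells. Its arguments: {"type":"object","properties":{"targets":{"type":"array","items":{"type":"object","properties":{"jaw":{"type":"number"},"dx":{"type":"number"},"dy":{"type":"number"},"dz":{"type":"number"},"twist":{"type":"number"}}}}},"required":["targets"]}

```bash
mkdir -p pics
cat > h.py <<'E'
import numpy as np, cv2
from workcell import ctrl, cams, models
def f(n):
    i=cams.camera_info(n); return i, 240/np.tan(np.radians(i["vertical_fov"]/2))
def cloud(n,d,i=None):
    i=i or cams.camera_info(n); F=240/np.tan(np.radians(i["vertical_fov"]/2))
    v,u=np.mgrid[:480,:640]
    P=np.stack([(u-i["cx"])/F*d,(v-i["cy"])/F*d,d],-1)
    return (P-np.array(i["t"]))@np.array(i["R"])
def save(n,im): cv2.imwrite("pics/"+n+".png",im[...,::-1])
E
python3 - <<'E'
from h import *
print(ctrl.observe(), ctrl.tcp_to_grasp)
for n in ["top","side"]:
    im,d=cams.grab_frame(n); save(n+"0",im); np.savez(n+"0",im=im,d=d,P=cloud(n,d)); print(n,cams.camera_info(n))
    for k in ["cleaver","solvent_bottle","shard_bin","sleeve_jar","case","lid","mat","tape_roll","cup"]:
        P=cloud(n,d)
        for r in models.outline_of(n,k)[:3]:
            m=r["region"]&(d>0); print(n,k,round(r["score"],2),r["extent"],np.round(np.median(P[m],0),3) if m.any() else None)
E
```

```text
{'t': 0.0, 'joint_pos': array([ 1.45009115e+00,  3.59392376e-01,  1.10329100e-02, -3.62369700e-04,
       -1.22409975e+00, -2.88156316e-01]), 'joint_vel': array([-3.67914087e-04,  6.90956691e-04,  1.00128889e-03,  5.18292818e-04,
       -1.69356950e-05,  2.32676031e-03]), 'tau': array([-4.07769166e-04, -5.83311903e+01,  2.93412888e+01,  6.93649337e+00,
       -6.06537826e-03, -3.78123559e-06]), 'tool_pos': array([0.26814816, 0.61890982, 0.23034664]), 'eef_rot': array([ 9.79163826e-01, -2.03070140e-01, -1.00224590e-04,  8.42777925e-04]), 'wrist_force': array([ 0.02583269, -0.136207  , -0.49067737]), 'torque': array([-0.00111541,  0.0356226 ,  0.02053433]), 'grip_force': 0.0, 'opening': 1.0011588885044713} 0.0187
top {'vertical_fov': 57.86097984814663, 'cx': 311.215652056636, 'cy': 238.15809368531106, 'R': array([[ 0.02272691, -0.99949529, -0.02219585],
       [-0.9908202 , -0.01955915, -0.13376387],
       [ 0.13326223,  0.02503213, -0.99076464]]), 't': array([0.01531514, 0.50977239, 1.05831229])}
top cleaver 0.72 [179.6, 210.1, 29.3, 22.1] [0.545 0.319 0.05 ]
top cleaver 0.66 [181.3,
[... 1080 characters left out ...]
, 119.8, 22.3, 53.6] [0.363 0.38  0.069]
side solvent_bottle 0.57 [284.5, 133.5, 23.5, 49.9] [0.48  0.297 0.08 ]
side shard_bin 0.84 [308.5, 123.0, 15.4, 40.6] [0.536 0.379 0.083]
side shard_bin 0.66 [308.9, 157.7, 13.9, 26.0] [0.531 0.312 0.048]
side sleeve_jar 0.83 [321.8, 152.6, 21.8, 34.5] [0.561 0.242 0.076]
side case 0.81 [267.4, 145.6, 82.2, 65.7] [0.505 0.227 0.031]
side lid 0.81 [282.6, 218.3, 93.8, 96.5] [ 0.553 -0.005  0.004]
side lid 0.59 [283.7, 365.0, 58.2, 52.7] [ 0.488 -0.321  0.011]
side mat 0.8 [282.5, 366.1, 59.6, 55.2] [ 0.487 -0.322  0.011]
side tape_roll 0.95 [294.9, 265.5, 27.0, 25.6] [ 0.496 -0.049  0.021]
side cup 0.9 [217.6, 281.7, 33.1, 52.3] [ 0.357 -0.167  0.059]
```

Run:
```python
from h import *
a=np.load("top0.npz")["im"];b=np.load("side0.npz")["im"]
c=cv2.resize(a[130:330,110:510],(800,400),interpolation=3)
save("topc",c)
e=cv2.resize(a[135:285,140:260],(480,600),interpolation=3);g=cv2.resize(b[100:250,220:400],(320,267),interpolation=3)
g=np.pad(g,((0,333),(0,0),(0,0)));save("casec",np.hstack([e,g]))
```

```text
(no output)
```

View pics/topc.png

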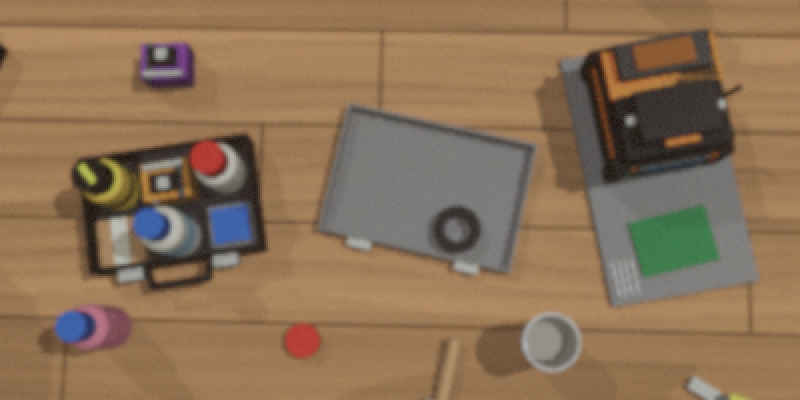

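View pics/casec.png

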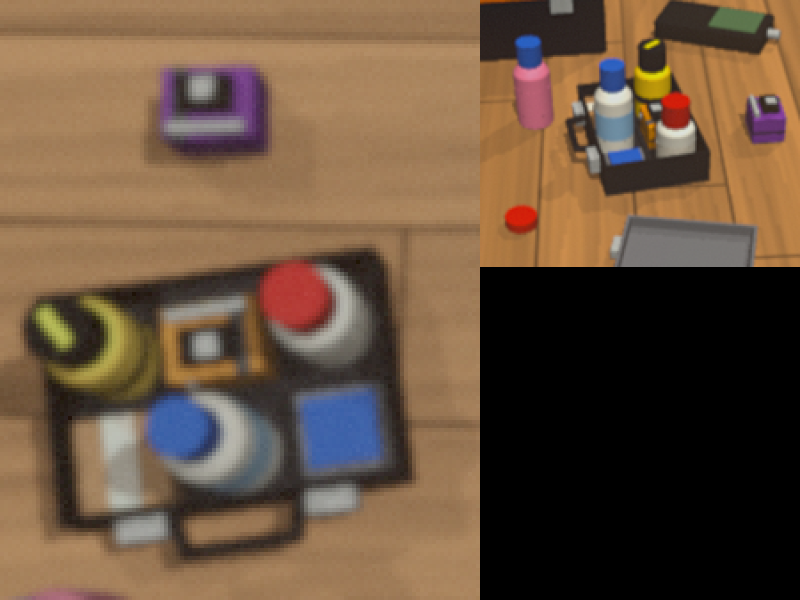

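Candidates: gold block at top-pixel (195,221) inside the case is the cleaver, while (195,165) is the purple look-alike. The white bottle with a blue band at (192,248) in the case is the solvent bottle, and (150,293) is the pink look-alike. The jar is at (215,210) and the bin at (160,220). The lid's +x half, at about (325,200), is free. The crop confirms all of this. Next I measure.

Run:
```python
from h import *
A={n:np.load(n+"0.npz") for n in("top","side")}
def circ(p):
    M=np.c_[2*p,np.ones(len(p))];s=np.linalg.lstsq(M,(p**2).sum(1),rcond=None)[0];return s[:2],np.sqrt(s[2]+s[:2]@s[:2])
for n,a in A.items():
    P,im=a["P"],a["im"]; hsv=cv2.cvtColor(im,cv2.COLOR_RGB2HSV)
    X=P[...,:2];z=P[...,2]
    for k,c,h in [("bottle",(.48,.30),.14),("bin",(.536,.38),.122),("jar",(.557,.248),.114)]:
        m=(np.hypot(*(X-c).transpose(2,0,1))<.04)&(abs(z-h)<.007)
        p=X[m].astype(np.float32); (cc,r)=cv2.minEnclosingCircle(p)
        print(n,k,m.sum(),"z",np.median(z[m]).round(4),"mean",p.mean(0).round(4),"enc",np.round(cc,4),round(r,4))
    def rect(k,m):
        r=cv2.minAreaRect(X[m].astype(np.float32)*1000);print(n,k,m.sum(),np.round(np.median(z[m]),4),np.round(r[0],1),np.round(r[1],1),round(r[2],2))
    D=lambda c:np.hypot(*(X-c).transpose(2,0,1))
    rect("case",(D((.51,.31))<.15)&(z>.044)&(z<.054)&(hsv[...,2]<70))
    rect("lid",(D((.55,0))<.17)&(z>.013)&(z<.024)&(D((.495,-.045))>.04))
    rect("lidfloor",(D((.55,0))<.17)&(z>.0025)&(z<.024)&(hsv[...,1]<60)&(D((.495,-.045))>.04))
    g=(hsv[...,0]>45)&(hsv[...,0]<80)&(hsv[...,1]>120)&(D((.487,-.32))<.09)
    rect("mat",g)
    y=(hsv[...,0]>10)&(hsv[...,0]<24)&(D((.545,.315))<.035)&(z>.03)&(z<.07); rect("cleaver",(D((.54,.315))<.036)&(z>.045)&(z<.068))
```

```text
top bottle 191 z 0.1392 mean [0.4811 0.3132] enc [0.4821 0.3138] 0.0182
top bin 254 z 0.1217 mean [0.5402 0.3937] enc [0.5408 0.3955] 0.0217
top jar 219 z 0.1135 mean [0.5644 0.257 ] enc [0.565 0.258] 0.02
top case 357 0.0492 [518.4 319.3] [147.3 217.2] 9.66
top lid 676 0.0187 [545.9  -4.1] [250.6 181.6] 78.26
top lidfloor 4387 0.0049 [546.2  -2. ] [253.1 181.7] 78.24
top mat 830 0.0111 [ 488.8 -317.4] [63.1 92.7] 14.96
top cleaver 401 0.0532 [545.5 318.6] [60. 63.] 69.43
side bottle 113 z 0.1391 mean [0.4796 0.3106] enc [0.4803 0.315 ] 0.0204
side bin 131 z 0.1211 mean [0.5386 0.3911] enc [0.5419 0.3927] 0.0256
side jar 149 z 0.1133 mean [0.5626 0.2549] enc [0.564  0.2566] 0.0245
side case 273 0.048 [516.7 319.1] [148.2 222.2] 10.01
side lid 953 0.0184 [544.3  -3.1] [257.5 181. ] 78.59
side lidfloor 4905 0.0048 [544.1  -3. ] [257.4 180.7] 78.62
side mat 2082 0.0107 [ 487.  -317.2] [ 71.5 103. ] 15.08
side cleaver 135 0.0538 [530.5 322. ] [53.8 38.4] 67.53
```

```bash
cat >> h.py <<'E'
from scipy.spatial.transform import Rotation as Ro
def plan(*wps):
    """chain of (x,y,z mm, yaw deg of tool x) -> shifts from measured pose, then from each waypoint"""
    o=ctrl.observe(); p=np.array(o["tool_pos"])*1000; R=Ro.from_quat(o["eef_rot"]).as_matrix()
    y=np.degrees(np.arctan2(R[1,0],R[0,0])); print("t",round(o["t"],2),"pose",p.round(1),"yaw",round(y,2),"tilt",np.degrees(np.arccos(-R[2,2])).round(2))
    for w in wps:
        print(w,"->",(R.T@(np.array(w[:3])-p)).round(1),"twist",round(y-w[3],1))
        p=np.array(w[:3],float);y=w[3];a=np.radians(y);c,s=np.cos(a),np.sin(a);R=np.array([[c,s,0],[s,-c,0],[0,0,-1]])
E
python3 - <<'E'
from h import *
c=np.array([.5505,-.0045]);a=np.radians(-11.7)
for y in (-.085,0,.085): print("lid spot",(c+[np.cos(a)*.045-np.sin(a)*y,np.sin(a)*.045+np.cos(a)*y]).round(4))
plan((565,257,200,9.7),(565,257,81,9.7),(565,257,180,9.7))
E
```

```text
lid spot [ 0.5773 -0.0969]
lid spot [ 0.5946 -0.0136]
lid spot [0.6118 0.0696]
t 1.0 pose [268.3 619.4 231.3] yaw -23.42 tilt 0.0
(565, 257, 200, 9.7) -> [416.3 214.6  31.3] twist -33.1
(565, 257, 81, 9.7) -> [  0.   0. 119.] twist 0.0
(565, 257, 180, 9.7) -> [  0.   0. -99.] twist 0.0
```

Emit:
{"method": "move_arm", "body": {"targets": [{"dx": 38, "dy": 19, "dz": 0, "twist": -7, "jaw": 70}, {"dx": 76, "dy": 38, "dz": 0, "twist": -14, "jaw": 70}, {"dx": 114, "dy": 57, "dz": 0, "twist": -21, "jaw": 70}, {"dx": 152, "dy": 76, "dz": 0, "twist": -28, "jaw": 70}, {"dx": 190, "dy": 95, "dz": 0, "twist": -33.1, "jaw": 70}]}}

```text
t: 1.5
tool_pos: [0.4057, 0.4553, 0.2315]
eef_rot: [0.996, 0.087, 0.0, -0.0]
wrist_force: [1.1, 0.8, 0.5]
opening: 0.821
grip_force: 0.0
```

Run:
```python
from h import *
plan((565,257,200,9.7))
```

```text
t 1.5 pose [405.7 455.3 231.5] yaw 9.98 tilt 0.02
(565, 257, 200, 9.7) -> [122.5 222.9  31.5] twist 0.3
```

Emit:
{"method": "move_arm", "body": {"targets": [{"dx": 20, "dy": 37, "dz": 0, "jaw": 70}, {"dx": 41, "dy": 74, "dz": 0, "jaw": 70}, {"dx": 61, "dy": 111, "dz": 0, "jaw": 70}, {"dx": 82, "dy": 148, "dz": 0, "jaw": 70}, {"dx": 102, "dy": 185, "dz": 10, "jaw": 70}]}}

```text
invalid input
```

Emit:
{"method": "move_arm", "body": {"targets": [{"dx": 12, "dy": 22, "dz": 10, "jaw": 70}, {"dx": 20, "dy": 38, "dz": 20, "jaw": 70}, {"dx": 20, "dy": 38, "dz": 40, "jaw": 70}, {"dx": 20, "dy": 38, "dz": 60, "jaw": 70}, {"dx": 20, "dy": 38, "dz": 60, "jaw": 70}]}}

```text
invalid input
```

Run:
```python
from h import *
im,d=cams.grab_frame("wrist"); save("w1",im); 
plan((565,257,81,9.7))
i=cams.camera_info("wrist"); P=cloud("wrist",d,i)
for c,h in (((.565,.257),.114),((.482,.314),.14),((.541,.395),.122)):
    X=P[...,:2];m=(np.hypot(*(X-c).transpose(2,0,1))<.04)&(abs(P[...,2]-h)<.006)
    if m.sum()>5:
        (cc,r)=cv2.minEnclosingCircle(X[m].astype(np.float32)); print(c,m.sum(),X[m].mean(0).round(4),np.round(cc,4),round(r,4))
```

```text
t 1.55 pose [408.4 451.1 231.7] yaw 10.15 tilt 0.06
(565, 257, 81, 9.7) -> [119.9 218.5 151. ] twist 0.4
(0.565, 0.257) 1375 [0.5642 0.2669] [0.5676 0.2591] 0.0194
(0.482, 0.314) 2490 [0.4855 0.3128] [0.4851 0.311 ] 0.0185
(0.541, 0.395) 3612 [0.5439 0.3931] [0.5442 0.3923] 0.0211
```

View pics/w1.png

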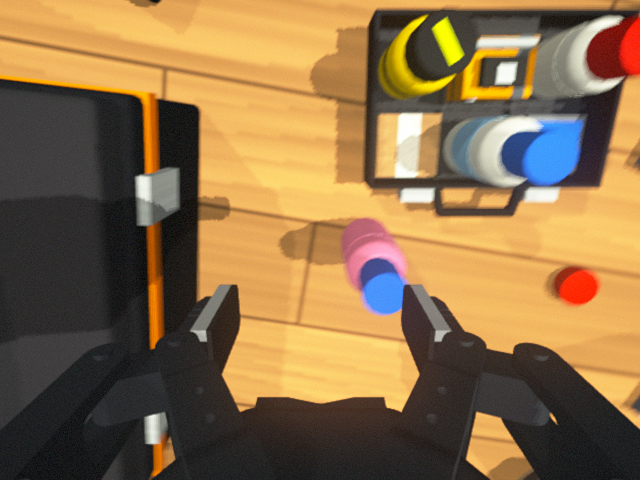

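The wrist view shows the case at upper right and the pink bottle between the fingers (at height 230 the fingers are clear of it). The moves were refused because a field was missing, so I resend them with twist.

Emit:
{"method": "move_arm", "body": {"targets": [{"dx": 20, "dy": 37, "dz": 0, "jaw": 70, "twist": 0}, {"dx": 41, "dy": 74, "dz": 0, "jaw": 70, "twist": 0}, {"dx": 61, "dy": 111, "dz": 0, "jaw": 70, "twist": 0}, {"dx": 82, "dy": 148, "dz": 0, "jaw": 70, "twist": 0}, {"dx": 102, "dy": 185, "dz": 10, "jaw": 70, "twist": 0}]}}

```text
t: 2.05
tool_pos: [0.5382, 0.2906, 0.2228]
eef_rot: [0.996, 0.085, 0.001, -0.001]
wrist_force: [1.1, 0.9, 0.2]
opening: 0.82
grip_force: 0.0
```

Emit:
{"method": "move_arm", "body": {"targets": [{"dx": 12, "dy": 22, "dz": 10, "jaw": 70, "twist": 0}, {"dx": 20, "dy": 38, "dz": 20, "jaw": 70, "twist": 0}, {"dx": 20, "dy": 38, "dz": 40, "jaw": 70, "twist": 0}, {"dx": 20, "dy": 38, "dz": 60, "jaw": 70, "twist": 0}, {"dx": 20, "dy": 38, "dz": 60, "jaw": 70, "twist": 0}]}}

```text
t: 2.55
tool_pos: [0.5613, 0.2561, 0.1585]
eef_rot: [0.996, 0.084, -0.002, 0.001]
wrist_force: [0.1, -0.9, -0.7]
opening: 0.822
grip_force: 0.0
```

```bash
cat >> h.py <<'E'
def tops(cam,L):
    im,d=cams.grab_frame(cam);P=cloud(cam,d);X=P[...,:2]
    for c,h in L:
        m=(np.hypot(*(X-c).transpose(2,0,1))<.04)&(abs(P[...,2]-h)<.006)
        if m.sum()>5:
            (cc,r)=cv2.minEnclosingCircle(X[m].astype(np.float32)); print(cam,c,m.sum(),X[m].mean(0).round(4),np.round(cc,4),round(r,4))
    return im,d,P
E
python3 - <<'E'
from h import *
plan((565,257,81,9.7))
tops("wrist",(((.565,.257),.114),((.482,.314),.14),((.541,.395),.122)))
plan((565,257,81,9.7))
E
```

```text
t 2.55 pose [561.3 256.1 158.5] yaw 9.61 tilt 0.28
(565, 257, 81, 9.7) -> [ 4.1 -0.4 77.5] twist -0.1
wrist (0.565, 0.257) 3659 [0.5687 0.2596] [0.5672 0.2593] 0.0201
wrist (0.482, 0.314) 29 [0.4892 0.299 ] [0.4879 0.2991] 0.0045
wrist (0.541, 0.395) 4769 [0.5447 0.3942] [0.5419 0.3959] 0.0219
t 2.6 pose [562.1 256.8 160.4] yaw 9.66 tilt 0.15
(565, 257, 81, 9.7) -> [ 3.   0.2 79.3] twist -0.0
```

Emit:
{"method": "move_arm", "body": {"targets": [{"dx": 4, "dy": -1, "dz": 20, "jaw": 70, "twist": 0}, {"dx": 4, "dy": -1, "dz": 40, "jaw": 70, "twist": 0}, {"dx": 4, "dy": -1, "dz": 60, "jaw": 70, "twist": 0}, {"dx": 4, "dy": -1, "dz": 75, "jaw": 70, "twist": 0}, {"dx": 4, "dy": -1, "dz": 79, "jaw": 70, "twist": 0}]}}

```text
t: 3.1
tool_pos: [0.5662, 0.2592, 0.0819]
eef_rot: [0.996, 0.085, -0.0, 0.0]
wrist_force: [-0.3, 0.2, -0.2]
opening: 0.817
grip_force: 0.0
```

Emit:
{"method": "move_arm", "body": {"targets": [{"dx": 0, "dy": 0, "dz": 0, "jaw": 60, "twist": 0}, {"dx": 0, "dy": 0, "dz": 0, "jaw": 48, "twist": 0}, {"dx": 0, "dy": 0, "dz": 0, "jaw": 30, "twist": 0}, {"dx": 0, "dy": 0, "dz": 0, "jaw": 30, "twist": 0}, {"dx": 0, "dy": 0, "dz": 0, "jaw": 30, "twist": 0}]}}

```text
t: 3.6
tool_pos: [0.5675, 0.2598, 0.084]
eef_rot: [0.996, 0.085, 0.001, -0.001]
wrist_force: [-1.2, 0.6, 6.3]
opening: 0.453
grip_force: 60.4
```

Run:
```python
from h import *
o=ctrl.observe();print(o["opening"],o["grip_force"],o["wrist_force"])
plan((565,257,160,9.7),(577,-97,160,9.7),(577,-97,79,9.7))
```

```text
0.4527608391048177 60.38401007652283 [-1.15568357  0.56624064  6.33400433]
t 3.6 pose [567.5 259.8  84. ] yaw 9.71 tilt 0.18
(565, 257, 160, 9.7) -> [ -2.7   2.3 -76. ] twist 0.0
(577, -97, 160, 9.7) -> [-47.8 351.    0. ] twist 0.0
(577, -97, 79, 9.7) -> [ 0.  0. 81.] twist 0.0
```

Emit:
{"method": "move_arm", "body": {"targets": [{"dx": 0, "dy": 0, "dz": -15, "jaw": 30, "twist": 0}, {"dx": 0, "dy": 0, "dz": -35, "jaw": 30, "twist": 0}, {"dx": 0, "dy": 0, "dz": -60, "jaw": 30, "twist": 0}, {"dx": -2, "dy": 10, "dz": -80, "jaw": 30, "twist": 0}, {"dx": -5, "dy": 33, "dz": -80, "jaw": 30, "twist": 0}]}}

```text
t: 4.1
tool_pos: [0.5685, 0.2272, 0.1657]
eef_rot: [0.996, 0.085, 0.002, -0.001]
wrist_force: [0.9, 0.3, -1.0]
opening: 0.451
grip_force: 60.3
```

Emit:
{"method": "move_arm", "body": {"targets": [{"dx": -5, "dy": 35, "dz": 0, "jaw": 30, "twist": 0}, {"dx": -10, "dy": 70, "dz": 0, "jaw": 30, "twist": 0}, {"dx": -14, "dy": 105, "dz": 0, "jaw": 30, "twist": 0}, {"dx": -19, "dy": 140, "dz": 0, "jaw": 30, "twist": 0}, {"dx": -24, "dy": 175, "dz": 0, "jaw": 30, "twist": 0}]}}

```text
t: 4.6
tool_pos: [0.5725, 0.0477, 0.1626]
eef_rot: [0.996, 0.084, 0.0, -0.0]
wrist_force: [1.1, -0.4, -0.8]
opening: 0.448
grip_force: 60.3
```

Emit:
{"method": "move_arm", "body": {"targets": [{"dx": -5, "dy": 35, "dz": 0, "jaw": 30, "twist": 0}, {"dx": -10, "dy": 70, "dz": 0, "jaw": 30, "twist": 0}, {"dx": -14, "dy": 105, "dz": 0, "jaw": 30, "twist": 0}, {"dx": -18, "dy": 130, "dz": 0, "jaw": 30, "twist": 0}, {"dx": -20, "dy": 143, "dz": 0, "jaw": 30, "twist": 0}]}}

```text
t: 5.1
tool_pos: [0.5767, -0.0972, 0.1624]
eef_rot: [0.997, 0.083, -0.0, -0.0]
wrist_force: [-0.0, 0.3, -1.0]
opening: 0.452
grip_force: 60.4
```

Run:
```python
from h import *
im,d=cams.grab_frame("top");save("t1",im[130:330,110:510]);o=ctrl.observe();print(o["opening"],o["grip_force"],o["wrist_force"])
plan((577,-97,160,9.7),(577,-97,82,9.7))
```

```text
0.44982077783315044 60.40334343910217 [ 1.19386075 -0.60451608 -0.92681088]
t 5.15 pose [576.7 -97.9 162.3] yaw 9.56 tilt 0.03
(577, -97, 160, 9.7) -> [ 0.5 -0.8  2.3] twist -0.1
(577, -97, 82, 9.7) -> [ 0.  0. 78.] twist 0.0
```

View pics/t1.png

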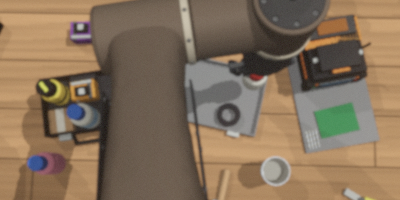

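The jar hangs over the lid's right end (about (257,75) in the crop), well clear of the tape roll at (228,115). Lower it.

Emit:
{"method": "move_arm", "body": {"targets": [{"dx": 0, "dy": 0, "dz": 20, "jaw": 30, "twist": 0}, {"dx": 0, "dy": 0, "dz": 40, "jaw": 30, "twist": 0}, {"dx": 0, "dy": 0, "dz": 58, "jaw": 30, "twist": 0}, {"dx": 0, "dy": 0, "dz": 70, "jaw": 30, "twist": 0}, {"dx": 0, "dy": 0, "dz": 74, "jaw": 30, "twist": 0}]}}

```text
t: 5.65
tool_pos: [0.5764, -0.0949, 0.0871]
eef_rot: [0.996, 0.085, -0.001, -0.0]
wrist_force: [-0.8, -0.5, -0.2]
opening: 0.45
grip_force: 60.4
```

Emit:
{"method": "move_arm", "body": {"targets": [{"dx": 0, "dy": 0, "dz": 1.5, "jaw": 30, "twist": 0}, {"dx": 0, "dy": 0, "dz": 3, "jaw": 30, "twist": 0}, {"dx": 0, "dy": 0, "dz": 4.5, "jaw": 30, "twist": 0}, {"dx": 0, "dy": 0, "dz": 5.5, "jaw": 30, "twist": 0}, {"dx": 0, "dy": 0, "dz": 5.5, "jaw": 30, "twist": 0}]}}

```text
t: 6.15
tool_pos: [0.5772, -0.0952, 0.083]
eef_rot: [0.996, 0.084, 0.0, -0.0]
wrist_force: [0.1, 0.3, -0.5]
opening: 0.451
grip_force: 60.4
```

Emit:
{"method": "move_arm", "body": {"targets": [{"dx": 0, "dy": 0, "dz": 0.5, "jaw": 30, "twist": 0}, {"dx": 0, "dy": 0, "dz": 1, "jaw": 30, "twist": 0}, {"dx": 0, "dy": 0, "dz": 1.5, "jaw": 30, "twist": 0}, {"dx": 0, "dy": 0, "dz": 1.5, "jaw": 30, "twist": 0}, {"dx": 0, "dy": 0, "dz": 1.5, "jaw": 30, "twist": 0}]}}

```text
t: 6.65
tool_pos: [0.5774, -0.0952, 0.082]
eef_rot: [0.996, 0.084, 0.0, 0.0]
wrist_force: [-1.9, 0.4, 5.4]
opening: 0.45
grip_force: 61.1
```

Emit:
{"method": "move_arm", "body": {"targets": [{"dx": 0, "dy": 0, "dz": 0, "jaw": 48, "twist": 0}, {"dx": 0, "dy": 0, "dz": 0, "jaw": 60, "twist": 0}, {"dx": 0, "dy": 0, "dz": 0, "jaw": 70, "twist": 0}, {"dx": 0, "dy": 0, "dz": -20, "jaw": 70, "twist": 0}, {"dx": 0, "dy": 0, "dz": -55, "jaw": 70, "twist": 0}]}}

```text
t: 7.15
tool_pos: [0.5753, -0.0954, 0.1343]
eef_rot: [0.996, 0.084, -0.003, -0.0]
wrist_force: [0.2, -1.0, 0.2]
opening: 0.821
grip_force: 0.0
```

Emit:
{"method": "move_arm", "body": {"targets": [{"dx": 0, "dy": 0, "dz": -40, "jaw": 70, "twist": 0}, {"dx": 0, "dy": -10, "dz": -65, "jaw": 70, "twist": 0}, {"dx": 0, "dy": -45, "dz": -70, "jaw": 70, "twist": 0}, {"dx": 0, "dy": -85, "dz": -70, "jaw": 70, "twist": 0}, {"dx": 0, "dy": -125, "dz": -70, "jaw": 70, "twist": 0}]}}

```text
t: 7.65
tool_pos: [0.5558, 0.0289, 0.2067]
eef_rot: [0.996, 0.084, 0.0, -0.0]
wrist_force: [0.7, -0.6, -0.4]
opening: 0.82
grip_force: 0.0
```

Run:
```python
from h import *
plan((482,314,200,9.7),(482,314,107,9.7))
```

```text
t 7.65 pose [555.8  28.9 206.7] yaw 9.61 tilt 0.05
(482, 314, 200, 9.7) -> [ -25.2 -293.4    6.7] twist -0.1
(482, 314, 107, 9.7) -> [ 0.  0. 93.] twist 0.0
```

Emit:
{"method": "move_arm", "body": {"targets": [{"dx": -4, "dy": -40, "dz": 0, "jaw": 70, "twist": 0}, {"dx": -7, "dy": -80, "dz": 0, "jaw": 70, "twist": 0}, {"dx": -10, "dy": -120, "dz": 0, "jaw": 70, "twist": 0}, {"dx": -14, "dy": -160, "dz": 0, "jaw": 70, "twist": 0}, {"dx": -17, "dy": -200, "dz": 0, "jaw": 70, "twist": 0}]}}

```text
t: 8.15
tool_pos: [0.505, 0.2238, 0.2064]
eef_rot: [0.996, 0.084, 0.0, -0.0]
wrist_force: [0.7, 0.2, -0.2]
opening: 0.817
grip_force: 0.0
```

Emit:
{"method": "move_arm", "body": {"targets": [{"dx": -3, "dy": -35, "dz": 0, "jaw": 70, "twist": 0}, {"dx": -6, "dy": -70, "dz": 0, "jaw": 70, "twist": 0}, {"dx": -8, "dy": -93, "dz": 10, "jaw": 70, "twist": 0}, {"dx": -8, "dy": -93, "dz": 25, "jaw": 70, "twist": 0}, {"dx": -8, "dy": -93, "dz": 25, "jaw": 70, "twist": 0}]}}

```text
t: 8.65
tool_pos: [0.4809, 0.3124, 0.1791]
eef_rot: [0.996, 0.085, -0.002, 0.001]
wrist_force: [-0.3, -0.8, 0.3]
opening: 0.817
grip_force: 0.0
```

Run:
```python
from h import *
tops("wrist",(((.482,.314),.14),((.541,.395),.122)))
plan((483,314,107,9.7))
```

```text
wrist (0.482, 0.314) 3086 [0.4846 0.315 ] [0.4833 0.315 ] 0.0181
wrist (0.541, 0.395) 4811 [0.5431 0.3947] [0.5424 0.3957] 0.0211
t 8.7 pose [481.6 312.3 180.3] yaw 9.71 tilt 0.14
(483, 314, 107, 9.7) -> [ 1.8 -1.6 73.3] twist 0.0
```

Emit:
{"method": "move_arm", "body": {"targets": [{"dx": 2, "dy": -2, "dz": 15, "jaw": 65, "twist": 0}, {"dx": 2, "dy": -2, "dz": 35, "jaw": 65, "twist": 0}, {"dx": 2, "dy": -2, "dz": 55, "jaw": 65, "twist": 0}, {"dx": 2, "dy": -2, "dz": 69, "jaw": 65, "twist": 0}, {"dx": 2, "dy": -2, "dz": 73, "jaw": 60, "twist": 0}]}}

```text
t: 9.2
tool_pos: [0.4838, 0.3139, 0.1076]
eef_rot: [0.996, 0.084, -0.001, 0.001]
wrist_force: [0.1, -0.3, -0.4]
opening: 0.702
grip_force: 0.0
```

Emit:
{"method": "move_arm", "body": {"targets": [{"dx": 0, "dy": 0, "dz": 0, "jaw": 50, "twist": 0}, {"dx": 0, "dy": 0, "dz": 0, "jaw": 42, "twist": 0}, {"dx": 0, "dy": 0, "dz": 0, "jaw": 26, "twist": 0}, {"dx": 0, "dy": 0, "dz": 0, "jaw": 26, "twist": 0}, {"dx": 0, "dy": 0, "dz": 0, "jaw": 26, "twist": 0}]}}

```text
t: 9.7
tool_pos: [0.4846, 0.3156, 0.1097]
eef_rot: [0.996, 0.085, 0.001, -0.001]
wrist_force: [0.0, 0.3, 6.3]
opening: 0.401
grip_force: 59.8
```

Run:
```python
from h import *
o=ctrl.observe();print(o["opening"],o["grip_force"],o["wrist_force"])
plan((483,314,187,9.7),(595,-14,187,9.7),(595,-14,105,9.7))
```

```text
0.4010544780908615 59.80221390724182 [5.02349290e-04 2.74371398e-01 6.28895172e+00]
t 9.7 pose [484.6 315.6 109.7] yaw 9.71 tilt 0.14
(483, 314, 187, 9.7) -> [ -1.7   1.2 -77.3] twist 0.0
(595, -14, 187, 9.7) -> [ 55.1 342.2   0. ] twist 0.0
(595, -14, 105, 9.7) -> [ 0.  0. 82.] twist 0.0
```

Emit:
{"method": "move_arm", "body": {"targets": [{"dx": 0, "dy": 0, "dz": -15, "jaw": 26, "twist": 0}, {"dx": 0, "dy": 0, "dz": -35, "jaw": 26, "twist": 0}, {"dx": 0, "dy": 0, "dz": -60, "jaw": 26, "twist": 0}, {"dx": 1, "dy": 10, "dz": -80, "jaw": 26, "twist": 0}, {"dx": 5, "dy": 33, "dz": -80, "jaw": 26, "twist": 0}]}}

```text
t: 10.2
tool_pos: [0.4953, 0.2849, 0.1914]
eef_rot: [0.996, 0.085, 0.002, -0.002]
wrist_force: [1.5, -0.5, -2.2]
opening: 0.404
grip_force: 60.0
```

Emit:
{"method": "move_arm", "body": {"targets": [{"dx": 5, "dy": 35, "dz": 0, "jaw": 26, "twist": 0}, {"dx": 11, "dy": 70, "dz": 0, "jaw": 26, "twist": 0}, {"dx": 16, "dy": 105, "dz": 0, "jaw": 26, "twist": 0}, {"dx": 22, "dy": 140, "dz": 0, "jaw": 26, "twist": 0}, {"dx": 27, "dy": 175, "dz": 0, "jaw": 26, "twist": 0}]}}

```text
t: 10.7
tool_pos: [0.5503, 0.1139, 0.1882]
eef_rot: [0.996, 0.084, -0.0, -0.0]
wrist_force: [-0.9, 0.6, -1.7]
opening: 0.402
grip_force: 60.0
```

Emit:
{"method": "move_arm", "body": {"targets": [{"dx": 5, "dy": 35, "dz": 0, "jaw": 26, "twist": 0}, {"dx": 11, "dy": 70, "dz": 0, "jaw": 26, "twist": 0}, {"dx": 16, "dy": 105, "dz": 0, "jaw": 26, "twist": 0}, {"dx": 20, "dy": 128, "dz": 0, "jaw": 26, "twist": 0}, {"dx": 22, "dy": 135, "dz": 0, "jaw": 26, "twist": 0}]}}

```text
t: 11.2
tool_pos: [0.5947, -0.0163, 0.1879]
eef_rot: [0.997, 0.083, -0.001, 0.0]
wrist_force: [-0.4, -0.6, -1.9]
opening: 0.401
grip_force: 60.1
```

Run:
```python
from h import *
tops("wrist",(((.577,-.096),.112),))
plan((595,-14,108,9.7))
```

```text
wrist (0.577, -0.096) 2528 [ 0.5781 -0.0947] [ 0.5766 -0.0957] 0.0203
t 11.25 pose [594.9 -16.1 187.9] yaw 9.55 tilt 0.05
(595, -14, 108, 9.7) -> [ 0.5 -2.  79.9] twist -0.1
```

Emit:
{"method": "move_arm", "body": {"targets": [{"dx": 0, "dy": -2, "dz": 20, "jaw": 26, "twist": 0}, {"dx": 0, "dy": -2, "dz": 40, "jaw": 26, "twist": 0}, {"dx": 0, "dy": -2, "dz": 58, "jaw": 26, "twist": 0}, {"dx": 0, "dy": -2, "dz": 71, "jaw": 26, "twist": 0}, {"dx": 0, "dy": -2, "dz": 76, "jaw": 26, "twist": 0}]}}

```text
t: 11.75
tool_pos: [0.5935, -0.0116, 0.1109]
eef_rot: [0.996, 0.085, -0.001, 0.0]
wrist_force: [0.2, -0.5, -2.7]
opening: 0.407
grip_force: 60.1
```

Emit:
{"method": "move_arm", "body": {"targets": [{"dx": 0, "dy": 0, "dz": 1, "jaw": 26, "twist": 0}, {"dx": 0, "dy": 0, "dz": 2, "jaw": 26, "twist": 0}, {"dx": 0, "dy": 0, "dz": 3, "jaw": 26, "twist": 0}, {"dx": 0, "dy": 0, "dz": 4, "jaw": 26, "twist": 0}, {"dx": 0, "dy": 0, "dz": 4, "jaw": 26, "twist": 0}]}}

```text
t: 12.25
tool_pos: [0.5946, -0.0122, 0.1086]
eef_rot: [0.996, 0.084, 0.0, -0.0]
wrist_force: [0.4, 0.0, -2.9]
opening: 0.402
grip_force: 60.1
```

Emit:
{"method": "move_arm", "body": {"targets": [{"dx": 0, "dy": 0, "dz": 0.5, "jaw": 26, "twist": 0}, {"dx": 0, "dy": 0, "dz": 1, "jaw": 26, "twist": 0}, {"dx": 0, "dy": 0, "dz": 1.5, "jaw": 26, "twist": 0}, {"dx": 0, "dy": 0, "dz": 1.5, "jaw": 26, "twist": 0}, {"dx": 0, "dy": 0, "dz": 1.5, "jaw": 26, "twist": 0}]}}

```text
t: 12.75
tool_pos: [0.5949, -0.0121, 0.1078]
eef_rot: [0.996, 0.085, 0.001, 0.0]
wrist_force: [-1.3, 1.1, 5.3]
opening: 0.404
grip_force: 60.7
```

Emit:
{"method": "move_arm", "body": {"targets": [{"dx": 0, "dy": 0, "dz": 0, "jaw": 44, "twist": 0}, {"dx": 0, "dy": 0, "dz": 0, "jaw": 56, "twist": 0}, {"dx": 0, "dy": 0, "dz": 0, "jaw": 68, "twist": 0}, {"dx": 0, "dy": 0, "dz": -20, "jaw": 70, "twist": 0}, {"dx": 0, "dy": 0, "dz": -50, "jaw": 70, "twist": 0}]}}

```text
t: 13.25
tool_pos: [0.5931, -0.0124, 0.1554]
eef_rot: [0.996, 0.084, -0.002, 0.0]
wrist_force: [0.9, 0.6, -0.5]
opening: 0.819
grip_force: 0.0
```

Emit:
{"method": "move_arm", "body": {"targets": [{"dx": 0, "dy": 0, "dz": -25, "jaw": 70, "twist": 0}, {"dx": 1, "dy": -30, "dz": -35, "jaw": 70, "twist": 0}, {"dx": 3, "dy": -70, "dz": -35, "jaw": 70, "twist": 0}, {"dx": 5, "dy": -110, "dz": -35, "jaw": 70, "twist": 0}, {"dx": 6, "dy": -150, "dz": -35, "jaw": 70, "twist": 0}]}}

```text
t: 13.75
tool_pos: [0.5749, 0.138, 0.192]
eef_rot: [0.996, 0.084, 0.0, -0.0]
wrist_force: [1.0, -0.5, -0.2]
opening: 0.821
grip_force: 0.0
```

Emit:
{"method": "move_arm", "body": {"targets": [{"dx": 2, "dy": -40, "dz": 0, "jaw": 70, "twist": 0}, {"dx": 4, "dy": -80, "dz": 0, "jaw": 70, "twist": 0}, {"dx": 6, "dy": -120, "dz": 0, "jaw": 70, "twist": 0}, {"dx": 7, "dy": -160, "dz": 0, "jaw": 70, "twist": 0}, {"dx": 8, "dy": -200, "dz": 0, "jaw": 70, "twist": 0}]}}

```text
t: 14.25
tool_pos: [0.5489, 0.3368, 0.1917]
eef_rot: [0.996, 0.084, -0.0, 0.0]
wrist_force: [0.4, 0.4, -0.1]
opening: 0.818
grip_force: 0.0
```

Emit:
{"method": "move_arm", "body": {"targets": [{"dx": 1, "dy": -35, "dz": 0, "jaw": 70, "twist": 0}, {"dx": 2, "dy": -60, "dz": 10, "jaw": 70, "twist": 0}, {"dx": 2, "dy": -60, "dz": 25, "jaw": 70, "twist": 0}, {"dx": 2, "dy": -60, "dz": 30, "jaw": 70, "twist": 0}, {"dx": 2, "dy": -60, "dz": 30, "jaw": 70, "twist": 0}]}}

```text
t: 14.75
tool_pos: [0.5408, 0.3937, 0.1602]
eef_rot: [0.996, 0.084, -0.001, 0.001]
wrist_force: [0.0, 0.1, -0.1]
opening: 0.816
grip_force: 0.0
```

Run:
```python
from h import *
tops("wrist",(((.542,.395),.122),))
plan((543,395,90,9.7))
```

```text
wrist (0.542, 0.395) 4184 [0.5439 0.3965] [0.5422 0.3963] 0.0211
t 14.8 pose [541.4 393.9 161.3] yaw 9.64 tilt 0.08
(543, 395, 90, 9.7) -> [ 1.9 -0.9 71.3] twist -0.1
```

Emit:
{"method": "move_arm", "body": {"targets": [{"dx": 1, "dy": -2, "dz": 15, "jaw": 70, "twist": 0}, {"dx": 1, "dy": -2, "dz": 35, "jaw": 70, "twist": 0}, {"dx": 1, "dy": -2, "dz": 53, "jaw": 70, "twist": 0}, {"dx": 1, "dy": -2, "dz": 67, "jaw": 68, "twist": 0}, {"dx": 1, "dy": -2, "dz": 71, "jaw": 64, "twist": 0}]}}

```text
t: 15.3
tool_pos: [0.5415, 0.3958, 0.0891]
eef_rot: [0.996, 0.084, -0.001, 0.001]
wrist_force: [-0.2, -0.7, -0.6]
opening: 0.747
grip_force: 0.0
```

Emit:
{"method": "move_arm", "body": {"targets": [{"dx": 0, "dy": 0, "dz": 0, "jaw": 56, "twist": 0}, {"dx": 0, "dy": 0, "dz": 0, "jaw": 48, "twist": 0}, {"dx": 0, "dy": 0, "dz": 0, "jaw": 32, "twist": 0}, {"dx": 0, "dy": 0, "dz": 0, "jaw": 32, "twist": 0}, {"dx": 0, "dy": 0, "dz": 0, "jaw": 32, "twist": 0}]}}

```text
t: 15.8
tool_pos: [0.5426, 0.3975, 0.0922]
eef_rot: [0.996, 0.085, 0.001, -0.001]
wrist_force: [0.8, 0.5, 5.0]
opening: 0.472
grip_force: 61.1
```

Run:
```python
from h import *
o=ctrl.observe();print(o["opening"],o["grip_force"],o["wrist_force"])
plan((612,70,175,9.7))
```

```text
0.47234013713524436 61.087138652801514 [0.79056281 0.5429063  5.03781754]
t 15.8 pose [542.6 397.5  92.2] yaw 9.7 tilt 0.14
(612, 70, 175, 9.7) -> [ 13.4 334.4 -83.2] twist 0.0
```

Emit:
{"method": "move_arm", "body": {"targets": [{"dx": 0, "dy": 0, "dz": -15, "jaw": 32, "twist": 0}, {"dx": 0, "dy": 0, "dz": -35, "jaw": 32, "twist": 0}, {"dx": 0, "dy": 0, "dz": -60, "jaw": 32, "twist": 0}, {"dx": 0, "dy": 0, "dz": -80, "jaw": 32, "twist": 0}, {"dx": 1, "dy": 15, "dz": -85, "jaw": 32, "twist": 0}]}}

```text
t: 16.3
tool_pos: [0.5459, 0.3838, 0.1789]
eef_rot: [0.996, 0.085, 0.001, -0.001]
wrist_force: [0.4, -0.6, -2.2]
opening: 0.473
grip_force: 60.9
```

Emit:
{"method": "move_arm", "body": {"targets": [{"dx": 1, "dy": 35, "dz": 0, "jaw": 32, "twist": 0}, {"dx": 3, "dy": 70, "dz": 0, "jaw": 32, "twist": 0}, {"dx": 4, "dy": 105, "dz": 0, "jaw": 32, "twist": 0}, {"dx": 5, "dy": 140, "dz": 0, "jaw": 32, "twist": 0}, {"dx": 7, "dy": 175, "dz": 0, "jaw": 32, "twist": 0}]}}

```text
t: 16.8
tool_pos: [0.581, 0.2085, 0.1754]
eef_rot: [0.996, 0.084, -0.001, 0.0]
wrist_force: [0.5, -0.3, -2.0]
opening: 0.473
grip_force: 60.9
```

Emit:
{"method": "move_arm", "body": {"targets": [{"dx": 1, "dy": 35, "dz": 0, "jaw": 32, "twist": 0}, {"dx": 3, "dy": 70, "dz": 0, "jaw": 32, "twist": 0}, {"dx": 4, "dy": 105, "dz": 0, "jaw": 32, "twist": 0}, {"dx": 5, "dy": 135, "dz": 0, "jaw": 32, "twist": 0}, {"dx": 5, "dy": 144, "dz": 0, "jaw": 32, "twist": 0}]}}

```text
t: 17.3
tool_pos: [0.6101, 0.0663, 0.1753]
eef_rot: [0.997, 0.083, -0.001, 0.0]
wrist_force: [-0.6, -0.1, -1.9]
opening: 0.472
grip_force: 61.1
```

Run:
```python
from h import *
tops("wrist",(((.577,-.096),.112),((.595,-.012),.138)))
plan((612,71,94,9.7))
```

```text
wrist (0.577, -0.096) 2642 [ 0.5781 -0.0936] [ 0.5765 -0.0953] 0.0205
wrist (0.595, -0.012) 2781 [ 0.5949 -0.011 ] [ 0.593 -0.012] 0.0183
t 17.35 pose [610.2  66.4 175.3] yaw 9.5 tilt 0.11
(612, 71, 94, 9.7) -> [ 2.7 -4.2 81.3] twist -0.2
```

Emit:
{"method": "move_arm", "body": {"targets": [{"dx": 2, "dy": -4, "dz": 20, "jaw": 32, "twist": 0}, {"dx": 2, "dy": -4, "dz": 40, "jaw": 32, "twist": 0}, {"dx": 2, "dy": -4, "dz": 60, "jaw": 32, "twist": 0}, {"dx": 2, "dy": -4, "dz": 75, "jaw": 32, "twist": 0}, {"dx": 2, "dy": -4, "dz": 81, "jaw": 32, "twist": 0}]}}

```text
t: 17.85
tool_pos: [0.6106, 0.074, 0.0929]
eef_rot: [0.996, 0.084, -0.002, 0.0]
wrist_force: [0.0, -0.0, -3.0]
opening: 0.473
grip_force: 61.1
```

Emit:
{"method": "move_arm", "body": {"targets": [{"dx": 0, "dy": 0, "dz": 1, "jaw": 32, "twist": 0}, {"dx": 0, "dy": 0, "dz": 2, "jaw": 32, "twist": 0}, {"dx": 0, "dy": 0, "dz": 3, "jaw": 32, "twist": 0}, {"dx": 0, "dy": 0, "dz": 4, "jaw": 32, "twist": 0}, {"dx": 0, "dy": 0, "dz": 4.5, "jaw": 32, "twist": 0}]}}

```text
t: 18.35
tool_pos: [0.6123, 0.0741, 0.0907]
eef_rot: [0.996, 0.084, 0.0, -0.0]
wrist_force: [0.4, 0.1, -1.5]
opening: 0.476
grip_force: 61.1
```

Emit:
{"method": "move_arm", "body": {"targets": [{"dx": 0, "dy": 0, "dz": 0.5, "jaw": 32, "twist": 0}, {"dx": 0, "dy": 0, "dz": 1, "jaw": 32, "twist": 0}, {"dx": 0, "dy": 0, "dz": 1.3, "jaw": 32, "twist": 0}, {"dx": 0, "dy": 0, "dz": 1.3, "jaw": 32, "twist": 0}, {"dx": 0, "dy": 0, "dz": 1.3, "jaw": 32, "twist": 0}]}}

```text
t: 18.85
tool_pos: [0.6126, 0.0741, 0.0901]
eef_rot: [0.996, 0.085, 0.001, -0.0]
wrist_force: [-2.9, 0.9, 5.8]
opening: 0.474
grip_force: 61.8
```

Emit:
{"method": "move_arm", "body": {"targets": [{"dx": 0, "dy": 0, "dz": 0, "jaw": 48, "twist": 0}, {"dx": 0, "dy": 0, "dz": 0, "jaw": 55, "twist": 0}, {"dx": 0, "dy": 0, "dz": 0, "jaw": 60, "twist": 0}, {"dx": 0, "dy": 0, "dz": -20, "jaw": 60, "twist": 0}, {"dx": 0, "dy": 0, "dz": -50, "jaw": 60, "twist": 0}]}}

```text
t: 19.35
tool_pos: [0.6109, 0.0736, 0.1375]
eef_rot: [0.996, 0.084, -0.002, 0.001]
wrist_force: [0.6, -0.3, 0.1]
opening: 0.704
grip_force: 0.0
```

Emit:
{"method": "move_arm", "body": {"targets": [{"dx": -2, "dy": -25, "dz": -20, "jaw": 85, "twist": 0}, {"dx": -4, "dy": -60, "dz": -20, "jaw": 85, "twist": 0}, {"dx": -8, "dy": -100, "dz": -20, "jaw": 85, "twist": 0}, {"dx": -12, "dy": -140, "dz": -20, "jaw": 85, "twist": 0}, {"dx": -16, "dy": -180, "dz": -20, "jaw": 85, "twist": 0}]}}

```text
t: 19.85
tool_pos: [0.5656, 0.2501, 0.159]
eef_rot: [0.996, 0.084, 0.0, -0.0]
wrist_force: [0.8, 0.1, 0.2]
opening: 0.995
grip_force: 0.0
```

Emit:
{"method": "move_arm", "body": {"targets": [{"dx": -3, "dy": -35, "dz": 0, "jaw": 85, "twist": 0}, {"dx": -7, "dy": -70, "dz": 10, "jaw": 85, "twist": 0}, {"dx": -7, "dy": -77, "dz": 20, "jaw": 85, "twist": 0}, {"dx": -7, "dy": -77, "dz": 20, "jaw": 85, "twist": 0}, {"dx": -7, "dy": -77, "dz": 20, "jaw": 85, "twist": 0}]}}

```text
t: 20.35
tool_pos: [0.5463, 0.3228, 0.1387]
eef_rot: [0.996, 0.084, -0.0, 0.0]
wrist_force: [0.8, 0.0, 0.3]
opening: 0.997
grip_force: 0.0
```

Run:
```python
from h import *
im,d=cams.grab_frame("wrist"); save("w2",im);P=cloud("wrist",d);np.savez("w2",im=im,P=P)
X=P[...,:2]; hsv=cv2.cvtColor(im,cv2.COLOR_RGB2HSV)
for lo,hi in((.035,.07),(.044,.07),(.046,.053),(.055,.066)):
    m=(np.hypot(*(X-(.545,.322)).transpose(2,0,1))<.042)&(P[...,2]>lo)&(P[...,2]<hi)
    r=cv2.minAreaRect(X[m].astype(np.float32)*1000);print(lo,m.sum(),np.round(r[0],1),np.round(r[1],1),round(r[2],2))
plan((547,324,14,9.7))
tops("top",(((.577,-.096),.112),((.595,-.012),.138),((.612,.074),.12)))
```

```text
0.035 6859 [555.3 327. ] [61.4 60.4] 9.43
0.044 5837 [549.3 326. ] [49.5 60.1] 9.93
0.046 2936 [549.3 326. ] [49.5 60.1] 9.93
0.055 2750 [552.4 326.6] [38.2 50.1] 9.67
t 20.4 pose [546.6 322.5 139.1] yaw 9.64 tilt 0.03
(547, 324, 14, 9.7) -> [  0.6  -1.4 125.1] twist -0.1
top (0.577, -0.096) 220 [ 0.5744 -0.0964] [ 0.5747 -0.0966] 0.0197
top (0.595, -0.012) 189 [ 0.5909 -0.0131] [ 0.591  -0.0131] 0.018
top (0.612, 0.074) 243 [0.6097 0.0719] [0.6107 0.0719] 0.0212
```

View pics/w2.png

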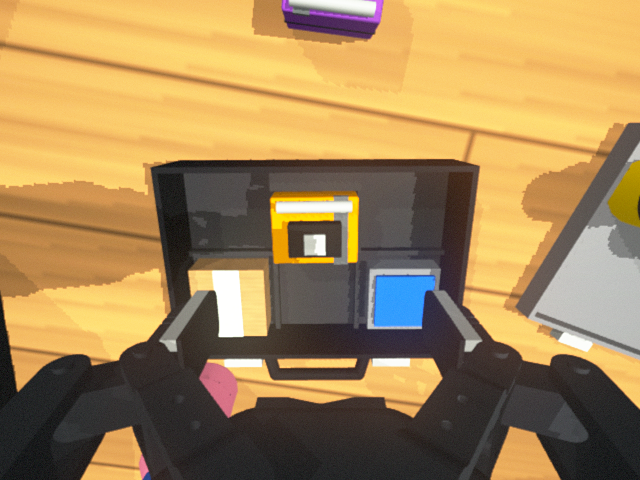

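The cleaver is at (315,228), gold, in the back middle pocket, with the neighbouring pockets now empty. Descend and grip.

Emit:
{"method": "move_arm", "body": {"targets": [{"dx": 3, "dy": -3.5, "dz": 20, "jaw": 85, "twist": 0}, {"dx": 3, "dy": -3.5, "dz": 42, "jaw": 85, "twist": 0}, {"dx": 3, "dy": -3.5, "dz": 64, "jaw": 85, "twist": 0}, {"dx": 3, "dy": -3.5, "dz": 80, "jaw": 85, "twist": 0}, {"dx": 3, "dy": -3.5, "dz": 90, "jaw": 85, "twist": 0}]}}

```text
t: 20.95
tool_pos: [0.5489, 0.3261, 0.0482]
eef_rot: [0.997, 0.084, -0.0, 0.0]
wrist_force: [0.5, -0.5, -0.6]
opening: 0.994
grip_force: 0.0
```

Emit:
{"method": "move_arm", "body": {"targets": [{"dx": 0, "dy": 0, "dz": 12, "jaw": 85, "twist": 0}, {"dx": 0, "dy": 0, "dz": 24, "jaw": 85, "twist": 0}, {"dx": 0, "dy": 0, "dz": 32, "jaw": 85, "twist": 0}, {"dx": 0, "dy": 0, "dz": 35, "jaw": 85, "twist": 0}, {"dx": 0, "dy": 0, "dz": 35, "jaw": 85, "twist": 0}]}}

```text
t: 21.45
tool_pos: [0.5486, 0.3274, 0.0137]
eef_rot: [0.996, 0.084, -0.0, 0.0]
wrist_force: [0.3, 1.0, -0.2]
opening: 0.995
grip_force: 0.0
```

Emit:
{"method": "move_arm", "body": {"targets": [{"dx": 0, "dy": 0, "dz": 0, "jaw": 78, "twist": 0}, {"dx": 0, "dy": 0, "dz": 0, "jaw": 70, "twist": 0}, {"dx": 0, "dy": 0, "dz": 0, "jaw": 62, "twist": 0}, {"dx": 0, "dy": 0, "dz": 0, "jaw": 50, "twist": 0}, {"dx": 0, "dy": 0, "dz": 0, "jaw": 50, "twist": 0}]}}

```text
t: 21.95
tool_pos: [0.549, 0.3278, 0.0148]
eef_rot: [0.996, 0.085, 0.0, -0.0]
wrist_force: [-1.0, -0.6, 5.6]
opening: 0.695
grip_force: 66.2
```

Run:
```python
from h import *
o=ctrl.observe();print(o["opening"],o["grip_force"],o["wrist_force"])
plan((547,324,180,9.7),(489,-316,180,9.7),(489,-316,20,15))
```

```text
0.6948881524073395 66.20798707008362 [-0.95931882 -0.61721881  5.63338577]
t 21.95 pose [549.  327.8  14.8] yaw 9.7 tilt 0.07
(547, 324, 180, 9.7) -> [  -2.5    3.4 -165.2] twist -0.0
(489, -316, 180, 9.7) -> [-165.   621.1    0. ] twist 0.0
(489, -316, 20, 15) -> [  0.   0. 160.] twist -5.3
```

Emit:
{"method": "move_arm", "body": {"targets": [{"dx": 0, "dy": 0, "dz": -8, "jaw": 50, "twist": 0}, {"dx": 0, "dy": 0, "dz": -25, "jaw": 50, "twist": 0}, {"dx": 0, "dy": 0, "dz": -50, "jaw": 50, "twist": 0}, {"dx": 0, "dy": 0, "dz": -80, "jaw": 50, "twist": 0}, {"dx": 0, "dy": 0, "dz": -110, "jaw": 50, "twist": 0}]}}

```text
t: 22.45
tool_pos: [0.5481, 0.327, 0.1247]
eef_rot: [0.996, 0.084, -0.001, 0.0]
wrist_force: [0.6, -0.1, -3.6]
opening: 0.691
grip_force: 65.3
```

Emit:
{"method": "move_arm", "body": {"targets": [{"dx": 0, "dy": 5, "dz": -25, "jaw": 50, "twist": 0}, {"dx": -5, "dy": 25, "dz": -40, "jaw": 50, "twist": 0}, {"dx": -12, "dy": 57, "dz": -40, "jaw": 50, "twist": 0}, {"dx": -22, "dy": 91, "dz": -40, "jaw": 50, "twist": 0}, {"dx": -33, "dy": 125, "dz": -40, "jaw": 50, "twist": 0}]}}

```text
t: 22.95
tool_pos: [0.5364, 0.1974, 0.1639]
eef_rot: [0.996, 0.084, -0.0, 0.0]
wrist_force: [0.6, -0.0, -1.7]
opening: 0.695
grip_force: 65.3
```

Run:
```python
from h import *
o=ctrl.observe();print(o["opening"],o["grip_force"],o["wrist_force"])
plan((490,-316,165,9.7))
```

```text
0.6954650239401319 65.33852219581604 [ 0.57573506 -0.04401549 -1.74016691]
t 22.95 pose [536.4 197.4 163.9] yaw 9.69 tilt 0.04
(490, -316, 165, 9.7) -> [-132.1  498.3   -1. ] twist -0.0
```

Emit:
{"method": "move_arm", "body": {"targets": [{"dx": -9, "dy": 34, "dz": 0, "jaw": 50, "twist": 0}, {"dx": -18, "dy": 68, "dz": 0, "jaw": 50, "twist": 0}, {"dx": -27, "dy": 103, "dz": 0, "jaw": 50, "twist": 0}, {"dx": -36, "dy": 137, "dz": 0, "jaw": 50, "twist": 0}, {"dx": -46, "dy": 172, "dz": 0, "jaw": 50, "twist": 0}]}}

```text
t: 23.45
tool_pos: [0.5199, 0.0201, 0.1641]
eef_rot: [0.996, 0.084, -0.0, -0.0]
wrist_force: [0.4, 0.6, -2.5]
opening: 0.696
grip_force: 65.3
```

Emit:
{"method": "move_arm", "body": {"targets": [{"dx": -9, "dy": 34, "dz": 0, "jaw": 50, "twist": 0}, {"dx": -18, "dy": 68, "dz": 0, "jaw": 50, "twist": 0}, {"dx": -27, "dy": 103, "dz": 0, "jaw": 50, "twist": 0}, {"dx": -36, "dy": 137, "dz": 0, "jaw": 50, "twist": 0}, {"dx": -46, "dy": 172, "dz": 0, "jaw": 50, "twist": 0}]}}

```text
t: 23.95
tool_pos: [0.5036, -0.1571, 0.1641]
eef_rot: [0.996, 0.084, -0.0, -0.0]
wrist_force: [0.5, -0.4, -2.6]
opening: 0.692
grip_force: 65.3
```

Emit:
{"method": "move_arm", "body": {"targets": [{"dx": -9, "dy": 34, "dz": 0, "jaw": 50, "twist": 0}, {"dx": -18, "dy": 68, "dz": 0, "jaw": 50, "twist": 0}, {"dx": -27, "dy": 100, "dz": 0, "jaw": 50, "twist": -2}, {"dx": -35, "dy": 128, "dz": 0, "jaw": 50, "twist": -4}, {"dx": -40, "dy": 145, "dz": 0, "jaw": 50, "twist": -5.3}]}}

```text
t: 24.45
tool_pos: [0.4883, -0.3072, 0.1637]
eef_rot: [0.991, 0.13, -0.0, -0.0]
wrist_force: [0.1, -0.1, -2.2]
opening: 0.691
grip_force: 65.3
```

Run:
```python
from h import *
im,d=cams.grab_frame("wrist"); P=cloud("wrist",d); save("w3",im)
X=P[...,:2]; hsv=cv2.cvtColor(im,cv2.COLOR_RGB2HSV)
g=(hsv[...,0]>45)&(hsv[...,0]<80)&(hsv[...,1]>120)&(abs(P[...,2]-.011)<.006)&(np.hypot(*(X-(.49,-.317)).transpose(2,0,1))<.09)
r=cv2.minAreaRect(X[g].astype(np.float32)*1000);print(g.sum(),np.round(r[0],1),np.round(r[1],1),round(r[2],2), np.median(P[...,2][g]))
b=P[g];print(b.min(0),b.max(0))
o=ctrl.observe();print(o["opening"],o["grip_force"],o["wrist_force"])
plan((490,-316,165,15))
```

```text
7732 [ 494.6 -319.1] [ 60.6 100.3] 14.9 0.011188182179201579
[ 0.45336412 -0.37447243  0.00731014] [ 0.5362782  -0.26319088  0.01364172]
0.6961698825211403 65.38736701011658 [ 1.09359338 -2.42030956 -1.21372932]
t 24.5 pose [ 488.1 -308.6  163.6] yaw 15.0 tilt 0.08
(490, -316, 165, 15) -> [-0.   7.7 -1.4] twist -0.0
```

View pics/w3.png

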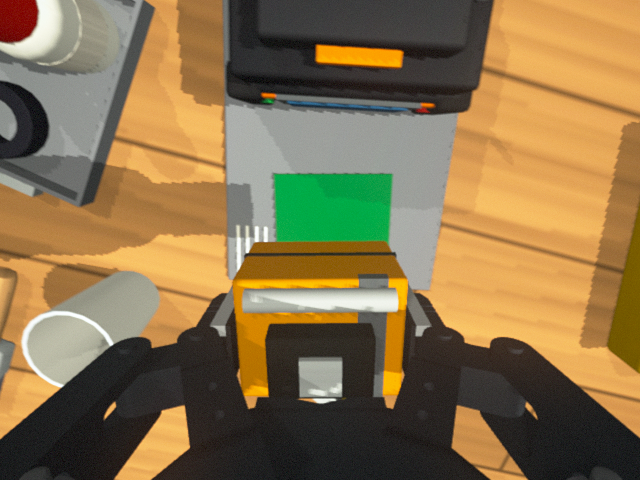

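The green mat spans (275–392, 173–240+) ahead of the held cleaver and is aligned with it. The cleaver is square in the fingers. Now lower it.

Emit:
{"method": "move_arm", "body": {"targets": [{"dx": 0, "dy": 4, "dz": 15, "jaw": 50, "twist": 0}, {"dx": -1, "dy": 8, "dz": 40, "jaw": 50, "twist": 0}, {"dx": -1, "dy": 8, "dz": 65, "jaw": 50, "twist": 0}, {"dx": -1, "dy": 8, "dz": 90, "jaw": 50, "twist": 0}, {"dx": -1, "dy": 8, "dz": 110, "jaw": 50, "twist": 0}]}}

```text
t: 25.0
tool_pos: [0.4894, -0.3131, 0.0525]
eef_rot: [0.992, 0.13, -0.001, -0.001]
wrist_force: [0.0, -0.1, -1.6]
opening: 0.695
grip_force: 65.4
```

Emit:
{"method": "move_arm", "body": {"targets": [{"dx": 0, "dy": 0, "dz": 10, "jaw": 50, "twist": 0}, {"dx": 0, "dy": 0, "dz": 18, "jaw": 50, "twist": 0}, {"dx": 0, "dy": 0, "dz": 24, "jaw": 50, "twist": 0}, {"dx": 0, "dy": 0, "dz": 28, "jaw": 50, "twist": 0}, {"dx": 0, "dy": 0, "dz": 30, "jaw": 50, "twist": 0}]}}

```text
t: 25.5
tool_pos: [0.4906, -0.3136, 0.0242]
eef_rot: [0.991, 0.13, 0.0, 0.0]
wrist_force: [0.3, 0.8, -1.7]
opening: 0.688
grip_force: 65.4
```

Run:
```python
from h import *
im,d=cams.grab_frame("side"); P=cloud("side",d); 
save("s1",cv2.resize(im[320:460,230:400],(680,560),interpolation=3))
plan((489.5,-318,19.8,15)); print(ctrl.observe()["wrist_force"])
```

```text
t 25.55 pose [ 490.5 -313.5   24. ] yaw 14.98 tilt 0.02
(489.5, -318, 19.8, 15) -> [-2.1  4.1  4.2] twist -0.0
[ 0.39114573 -0.40998772 -2.59812752]
```

View pics/s1.png

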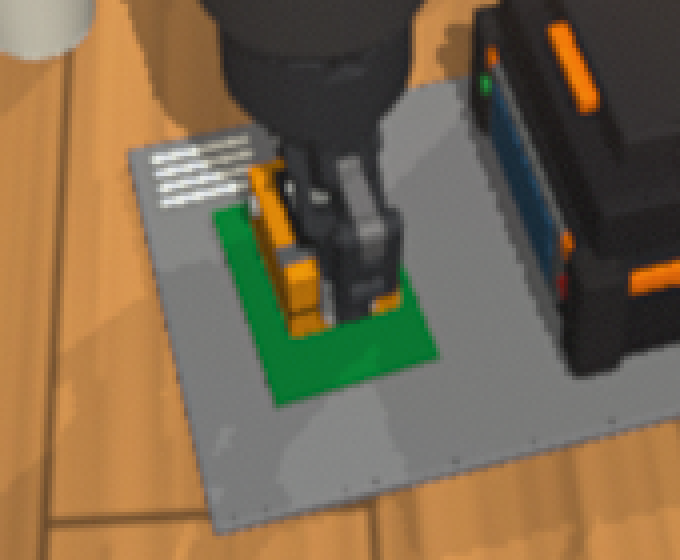

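The cleaver hovers about 4 mm over the mat, slightly far of the middle. Shift 4 mm toward -y, then lower.

Emit:
{"method": "move_arm", "body": {"targets": [{"dx": -1, "dy": 2, "dz": 0, "jaw": 50, "twist": 0}, {"dx": -1.5, "dy": 4, "dz": 1, "jaw": 50, "twist": 0}, {"dx": -1.5, "dy": 4, "dz": 2, "jaw": 50, "twist": 0}, {"dx": -1.5, "dy": 4, "dz": 3, "jaw": 50, "twist": 0}, {"dx": -1.5, "dy": 4, "dz": 3.5, "jaw": 50, "twist": 0}]}}

```text
t: 26.05
tool_pos: [0.4898, -0.3178, 0.0204]
eef_rot: [0.991, 0.13, -0.0, -0.0]
wrist_force: [0.6, 0.3, -1.5]
opening: 0.694
grip_force: 65.4
```

Emit:
{"method": "move_arm", "body": {"targets": [{"dx": 0, "dy": 0, "dz": 0.5, "jaw": 50, "twist": 0}, {"dx": 0, "dy": 0, "dz": 1, "jaw": 50, "twist": 0}, {"dx": 0, "dy": 0, "dz": 1.3, "jaw": 50, "twist": 0}, {"dx": 0, "dy": 0, "dz": 1.3, "jaw": 50, "twist": 0}, {"dx": 0, "dy": 0, "dz": 1.3, "jaw": 50, "twist": 0}]}}

```text
t: 26.55
tool_pos: [0.4899, -0.3177, 0.0198]
eef_rot: [0.991, 0.13, 0.0, 0.0]
wrist_force: [-1.7, 1.5, 4.9]
opening: 0.694
grip_force: 66.3
```

Emit:
{"method": "move_arm", "body": {"targets": [{"dx": 0, "dy": 0, "dz": 0, "jaw": 64, "twist": 0}, {"dx": 0, "dy": 0, "dz": 0, "jaw": 72, "twist": 0}, {"dx": 0, "dy": 0, "dz": 0, "jaw": 80, "twist": 0}, {"dx": 0, "dy": 0, "dz": 0, "jaw": 84, "twist": 0}, {"dx": 0, "dy": 0, "dz": 0, "jaw": 84, "twist": 0}]}}

```text
t: 27.05
tool_pos: [0.49, -0.3178, 0.0192]
eef_rot: [0.991, 0.13, 0.0, 0.0]
wrist_force: [-0.2, 0.2, 1.2]
opening: 0.989
grip_force: 0.0
```

Emit:
{"method": "move_arm", "body": {"targets": [{"dx": 0, "dy": 0, "dz": -10, "jaw": 84, "twist": 0}, {"dx": 0, "dy": 0, "dz": -30, "jaw": 84, "twist": 0}, {"dx": 0, "dy": 0, "dz": -60, "jaw": 84, "twist": 0}, {"dx": 0, "dy": 0, "dz": -95, "jaw": 84, "twist": 0}, {"dx": 0, "dy": 0, "dz": -130, "jaw": 84, "twist": 0}]}}

```text
t: 27.55
tool_pos: [0.4897, -0.3178, 0.1512]
eef_rot: [0.991, 0.13, -0.0, 0.0]
wrist_force: [0.4, -0.6, 0.2]
opening: 0.98
grip_force: 0.0
```

Emit:
{"method": "move_arm", "body": {"targets": [{"dx": 0, "dy": 0, "dz": -20, "jaw": 70, "twist": 1.3}, {"dx": 0, "dy": -10, "dz": -30, "jaw": 70, "twist": 2.6}, {"dx": 0, "dy": -40, "dz": -30, "jaw": 70, "twist": 4}, {"dx": 0, "dy": -80, "dz": -30, "jaw": 70, "twist": 5.3}, {"dx": 0, "dy": -120, "dz": -30, "jaw": 70, "twist": 5.3}]}}

```text
t: 28.05
tool_pos: [0.4584, -0.201, 0.1799]
eef_rot: [0.997, 0.083, 0.0, 0.0]
wrist_force: [1.4, 0.7, 0.1]
opening: 0.821
grip_force: 0.0
```

Run:
```python
from h import *
im,d=cams.grab_frame("side"); P=cloud("side",d); save("s2",cv2.resize(im[320:460,230:400],(680,560),interpolation=3))
im,d=cams.grab_frame("top"); P=cloud("top",d);X=P[...,:2]
m=(np.hypot(*(X-(.488,-.32)).transpose(2,0,1))<.045)&(P[...,2]>.05)&(P[...,2]<.075)
if m.sum()>5:
    r=cv2.minAreaRect(X[m].astype(np.float32)*1000);print(m.sum(),np.round(r[0],1),np.round(r[1],1),round(r[2],2))
plan((612.6,74,190,9.7))
```

```text
t 28.15 pose [ 457.7 -199.   180.4] yaw 9.82 tilt 0.09
(612.6, 74, 190, 9.7) -> [ 199.2 -242.5   -9.2] twist 0.1
```

View pics/s2.png

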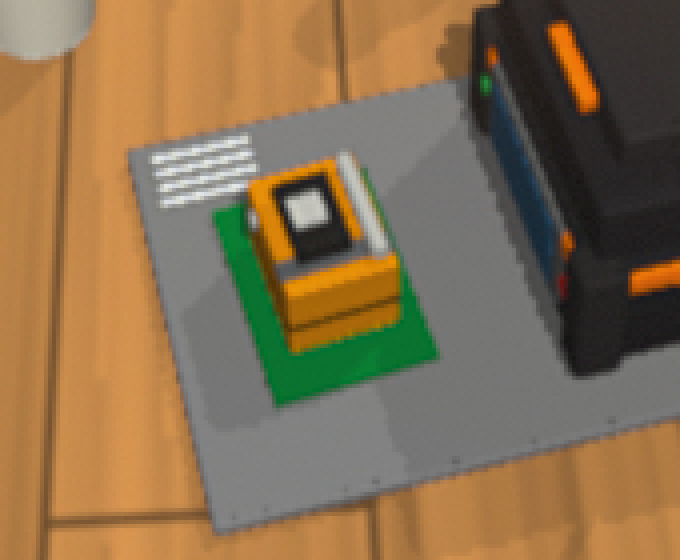

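The cleaver stands released and upright on the green mat, aligned with it: bottom corners (293,352) and (400,325), mat corners (277,405) and (438,358). Margins are roughly even and will be checked numerically. Next, the bin.

Emit:
{"method": "move_arm", "body": {"targets": [{"dx": 25, "dy": -30, "dz": -2, "jaw": 60, "twist": 0}, {"dx": 50, "dy": -61, "dz": -5, "jaw": 60, "twist": 0}, {"dx": 75, "dy": -91, "dz": -10, "jaw": 60, "twist": 0}, {"dx": 100, "dy": -122, "dz": -10, "jaw": 60, "twist": 0}, {"dx": 125, "dy": -152, "dz": -10, "jaw": 60, "twist": 0}]}}

```text
t: 28.65
tool_pos: [0.5575, -0.0298, 0.1903]
eef_rot: [0.996, 0.084, 0.001, -0.0]
wrist_force: [0.6, -0.4, -0.6]
opening: 0.708
grip_force: 0.0
```

Emit:
{"method": "move_arm", "body": {"targets": [{"dx": 25, "dy": -30, "dz": 0, "jaw": 60, "twist": 0}, {"dx": 50, "dy": -61, "dz": 0, "jaw": 60, "twist": 0}, {"dx": 74, "dy": -90, "dz": 0, "jaw": 60, "twist": 0}, {"dx": 74, "dy": -90, "dz": 15, "jaw": 60, "twist": 0}, {"dx": 74, "dy": -90, "dz": 30, "jaw": 60, "twist": 0}]}}

```text
t: 29.15
tool_pos: [0.6153, 0.0712, 0.1593]
eef_rot: [0.996, 0.085, 0.0, -0.0]
wrist_force: [-0.2, -0.3, -0.5]
opening: 0.702
grip_force: 0.0
```

Run:
```python
from h import *
i,F=f("side");R=np.array(i["R"]);C=-R.T@i["t"]
for u,v in((303.25,408),(330,401.25),(299.25,421.25),(339.5,409.5),(230+215/4,320+210/4)):
    r=R.T@[(u-i["cx"])/F,(v-i["cy"])/F,1]; s=(.011-C[2])/r[2];print((C+s*r).round(4)[:2])
tops("wrist",(((.6126,.074),.12),((.595,-.012),.138)))
plan((612.6,74,90,9.7))
```

```text
[ 0.474  -0.3518]
[ 0.5196 -0.3419]
[ 0.4666 -0.3758]
[ 0.5342 -0.3584]
[ 0.4422 -0.2789]
wrist (0.6126, 0.074) 3940 [0.6112 0.0722] [0.6101 0.0722] 0.0212
wrist (0.595, -0.012) 1524 [ 0.599  -0.0151] [ 0.594  -0.0137] 0.0172
t 29.2 pose [613.5  70.4 156.3] yaw 9.7 tilt 0.19
(612.6, 74, 90, 9.7) -> [-0.  -3.7 66.3] twist -0.0
```

Cleaver is about 2 mm from the mat's centre. Now grip the bin.

Emit:
{"method": "move_arm", "body": {"targets": [{"dx": -1, "dy": -3, "dz": 15, "jaw": 62, "twist": 0}, {"dx": -1, "dy": -3, "dz": 35, "jaw": 62, "twist": 0}, {"dx": -1, "dy": -3, "dz": 50, "jaw": 62, "twist": 0}, {"dx": -1, "dy": -3, "dz": 62, "jaw": 62, "twist": 0}, {"dx": -1, "dy": -3, "dz": 66, "jaw": 62, "twist": 0}]}}

```text
t: 29.7
tool_pos: [0.6125, 0.0725, 0.0924]
eef_rot: [0.996, 0.084, -0.001, 0.0]
wrist_force: [0.4, 0.2, -0.4]
opening: 0.728
grip_force: 0.0
```

Emit:
{"method": "move_arm", "body": {"targets": [{"dx": 0, "dy": 0, "dz": 0, "jaw": 55, "twist": 0}, {"dx": 0, "dy": 0, "dz": 0, "jaw": 48, "twist": 0}, {"dx": 0, "dy": 0, "dz": 0, "jaw": 32, "twist": 0}, {"dx": 0, "dy": 0, "dz": 0, "jaw": 32, "twist": 0}, {"dx": 0, "dy": 0, "dz": 0, "jaw": 32, "twist": 0}]}}

```text
t: 30.2
tool_pos: [0.6137, 0.0733, 0.0944]
eef_rot: [0.996, 0.085, 0.001, -0.0]
wrist_force: [-1.0, 0.4, 6.0]
opening: 0.468
grip_force: 60.6
```

Run:
```python
from h import *
o=ctrl.observe();print(o["opening"],o["grip_force"],o["wrist_force"])
plan((542.6,397,175,9.7))
```

```text
0.4684017635923901 60.64463138580322 [-0.99531858  0.39190966  6.04695718]
t 30.2 pose [613.7  73.3  94.4] yaw 9.7 tilt 0.12
(542.6, 397, 175, 9.7) -> [ -15.4 -331.1  -80.6] twist 0.0
```

Emit:
{"method": "move_arm", "body": {"targets": [{"dx": 0, "dy": 0, "dz": -15, "jaw": 32, "twist": 0}, {"dx": 0, "dy": 0, "dz": -35, "jaw": 32, "twist": 0}, {"dx": 0, "dy": 0, "dz": -60, "jaw": 32, "twist": 0}, {"dx": 0, "dy": 0, "dz": -80, "jaw": 32, "twist": 0}, {"dx": 0, "dy": -12, "dz": -80, "jaw": 32, "twist": 0}]}}

```text
t: 30.7
tool_pos: [0.6122, 0.0845, 0.1761]
eef_rot: [0.996, 0.084, 0.002, -0.0]
wrist_force: [-0.2, 0.6, -2.2]
opening: 0.476
grip_force: 60.8
```

Emit:
{"method": "move_arm", "body": {"targets": [{"dx": -2, "dy": -35, "dz": 0, "jaw": 32, "twist": 0}, {"dx": -3, "dy": -70, "dz": 0, "jaw": 32, "twist": 0}, {"dx": -5, "dy": -105, "dz": 0, "jaw": 32, "twist": 0}, {"dx": -6, "dy": -140, "dz": 0, "jaw": 32, "twist": 0}, {"dx": -8, "dy": -175, "dz": 0, "jaw": 32, "twist": 0}]}}

```text
t: 31.2
tool_pos: [0.5722, 0.2574, 0.1719]
eef_rot: [0.996, 0.084, -0.001, 0.0]
wrist_force: [0.4, -0.6, -2.0]
opening: 0.472
grip_force: 60.9
```

Emit:
{"method": "move_arm", "body": {"targets": [{"dx": -2, "dy": -35, "dz": 0, "jaw": 32, "twist": 0}, {"dx": -4, "dy": -70, "dz": 0, "jaw": 32, "twist": 0}, {"dx": -5, "dy": -105, "dz": 0, "jaw": 32, "twist": 0}, {"dx": -7, "dy": -135, "dz": 0, "jaw": 32, "twist": 0}, {"dx": -7.5, "dy": -144, "dz": 0, "jaw": 32, "twist": 0}]}}

```text
t: 31.7
tool_pos: [0.5402, 0.3994, 0.1714]
eef_rot: [0.996, 0.085, -0.001, 0.0]
wrist_force: [0.2, -0.7, -2.2]
opening: 0.474
grip_force: 60.9
```

Run:
```python
from h import *
cams.grab_frame("top")
plan((542.6,397,96.4,9.7))
```

```text
t 31.75 pose [540.3 399.3 171.4] yaw 9.81 tilt 0.11
(542.6, 397, 96.4, 9.7) -> [ 2.   2.7 75. ] twist 0.1
```

Emit:
{"method": "move_arm", "body": {"targets": [{"dx": 1.5, "dy": 1, "dz": 20, "jaw": 32, "twist": 0}, {"dx": 1.5, "dy": 1, "dz": 38, "jaw": 32, "twist": 0}, {"dx": 1.5, "dy": 1, "dz": 54, "jaw": 32, "twist": 0}, {"dx": 1.5, "dy": 1, "dz": 66, "jaw": 32, "twist": 0}, {"dx": 1.5, "dy": 1, "dz": 71, "jaw": 32, "twist": 0}]}}

```text
t: 32.25
tool_pos: [0.543, 0.3948, 0.1003]
eef_rot: [0.996, 0.084, -0.001, 0.001]
wrist_force: [-1.1, -0.7, -2.1]
opening: 0.472
grip_force: 60.9
```

Emit:
{"method": "move_arm", "body": {"targets": [{"dx": 0, "dy": 0, "dz": 1, "jaw": 32, "twist": 0}, {"dx": 0, "dy": 0, "dz": 2, "jaw": 32, "twist": 0}, {"dx": 0, "dy": 0, "dz": 3, "jaw": 32, "twist": 0}, {"dx": 0, "dy": 0, "dz": 3.7, "jaw": 32, "twist": 0}, {"dx": 0, "dy": 0, "dz": 3.7, "jaw": 32, "twist": 0}]}}

```text
t: 32.75
tool_pos: [0.5437, 0.396, 0.0989]
eef_rot: [0.996, 0.084, 0.0, -0.0]
wrist_force: [-0.7, 0.5, -2.5]
opening: 0.468
grip_force: 60.9
```

Settled 2.5 mm above the expected contact height. Lower further.

Emit:
{"method": "move_arm", "body": {"targets": [{"dx": 0, "dy": 0, "dz": 1, "jaw": 32, "twist": 0}, {"dx": 0, "dy": 0, "dz": 2, "jaw": 32, "twist": 0}, {"dx": 0, "dy": 0, "dz": 2.5, "jaw": 32, "twist": 0}, {"dx": 0, "dy": 0, "dz": 3, "jaw": 32, "twist": 0}, {"dx": 0, "dy": 0, "dz": 3, "jaw": 32, "twist": 0}]}}

```text
t: 33.25
tool_pos: [0.544, 0.3961, 0.0965]
eef_rot: [0.996, 0.085, 0.001, -0.0]
wrist_force: [-1.7, -0.7, 5.0]
opening: 0.469
grip_force: 61.7
```

Emit:
{"method": "move_arm", "body": {"targets": [{"dx": 0, "dy": 0, "dz": 0, "jaw": 48, "twist": 0}, {"dx": 0, "dy": 0, "dz": 0, "jaw": 58, "twist": 0}, {"dx": 0, "dy": 0, "dz": 0, "jaw": 64, "twist": 0}, {"dx": 0, "dy": 0, "dz": -20, "jaw": 64, "twist": 0}, {"dx": 0, "dy": 0, "dz": -55, "jaw": 64, "twist": 0}]}}

```text
t: 33.75
tool_pos: [0.5423, 0.3947, 0.148]
eef_rot: [0.996, 0.084, -0.002, 0.002]
wrist_force: [0.0, 1.1, -0.4]
opening: 0.751
grip_force: 0.0
```

Emit:
{"method": "move_arm", "body": {"targets": [{"dx": -1, "dy": 20, "dz": -30, "jaw": 64, "twist": 0}, {"dx": -3, "dy": 55, "dz": -40, "jaw": 64, "twist": 0}, {"dx": -4, "dy": 95, "dz": -40, "jaw": 64, "twist": 0}, {"dx": -6, "dy": 135, "dz": -40, "jaw": 64, "twist": 0}, {"dx": -8, "dy": 175, "dz": -40, "jaw": 64, "twist": 0}]}}

```text
t: 34.25
tool_pos: [0.5651, 0.2207, 0.1906]
eef_rot: [0.996, 0.085, 0.0, -0.0]
wrist_force: [0.8, 0.8, 0.6]
opening: 0.747
grip_force: 0.0
```

Emit:
{"method": "move_arm", "body": {"targets": [{"dx": -2, "dy": 40, "dz": 0, "jaw": 64, "twist": 0}, {"dx": -4, "dy": 80, "dz": 0, "jaw": 64, "twist": 0}, {"dx": -5, "dy": 120, "dz": 0, "jaw": 64, "twist": 0}, {"dx": -7, "dy": 160, "dz": 0, "jaw": 64, "twist": 0}, {"dx": -9, "dy": 200, "dz": 0, "jaw": 64, "twist": 0}]}}

```text
t: 34.75
tool_pos: [0.5899, 0.0218, 0.1906]
eef_rot: [0.996, 0.084, 0.0, -0.0]
wrist_force: [0.8, 0.2, 0.0]
opening: 0.749
grip_force: 0.0
```

Emit:
{"method": "move_arm", "body": {"targets": [{"dx": -1, "dy": 25, "dz": 0, "jaw": 64, "twist": 0}, {"dx": -2, "dy": 36, "dz": 5, "jaw": 64, "twist": 0}, {"dx": -2, "dy": 36, "dz": 10, "jaw": 64, "twist": 0}, {"dx": -2, "dy": 36, "dz": 10, "jaw": 64, "twist": 0}, {"dx": -2, "dy": 36, "dz": 10, "jaw": 64, "twist": 0}]}}

```text
t: 35.25
tool_pos: [0.5939, -0.0115, 0.1802]
eef_rot: [0.996, 0.085, -0.0, 0.0]
wrist_force: [-0.1, 1.2, -0.6]
opening: 0.752
grip_force: 0.0
```

Run:
```python
from h import *
tops("wrist",(((.595,-.012),.138),))
plan((594.5,-12,107,9.7))
```

```text
wrist (0.595, -0.012) 2930 [ 0.5945 -0.0122] [ 0.5933 -0.0123] 0.018
t 35.3 pose [594.  -11.4 180.4] yaw 9.75 tilt 0.01
(594.5, -12, 107, 9.7) -> [ 0.4  0.7 73.4] twist 0.1
```

Emit:
{"method": "move_arm", "body": {"targets": [{"dx": 0, "dy": 0.5, "dz": 15, "jaw": 60, "twist": 0}, {"dx": 0, "dy": 0.5, "dz": 35, "jaw": 60, "twist": 0}, {"dx": 0, "dy": 0.5, "dz": 55, "jaw": 60, "twist": 0}, {"dx": 0, "dy": 0.5, "dz": 69, "jaw": 60, "twist": 0}, {"dx": 0, "dy": 0.5, "dz": 73, "jaw": 58, "twist": 0}]}}

```text
t: 35.8
tool_pos: [0.5933, -0.0122, 0.1061]
eef_rot: [0.996, 0.085, -0.001, 0.0]
wrist_force: [0.3, -0.8, 0.6]
opening: 0.682
grip_force: 0.0
```

Emit:
{"method": "move_arm", "body": {"targets": [{"dx": 0, "dy": 0, "dz": 0, "jaw": 50, "twist": 0}, {"dx": 0, "dy": 0, "dz": 0, "jaw": 42, "twist": 0}, {"dx": 0, "dy": 0, "dz": 0, "jaw": 26, "twist": 0}, {"dx": 0, "dy": 0, "dz": 0, "jaw": 26, "twist": 0}, {"dx": 0, "dy": 0, "dz": 0, "jaw": 26, "twist": 0}]}}

```text
t: 36.3
tool_pos: [0.595, -0.0125, 0.1088]
eef_rot: [0.996, 0.085, 0.001, -0.0]
wrist_force: [-1.2, 2.6, 6.6]
opening: 0.406
grip_force: 60.1
```

Run:
```python
from h import *
o=ctrl.observe();print(o["opening"],o["grip_force"],o["wrist_force"])
plan((484.6,315.3,187,9.7))
```

```text
0.4064741722847653 60.067312717437744 [-1.21239869  2.61428582  6.5626828 ]
t 36.3 pose [595.  -12.5 108.8] yaw 9.7 tilt 0.15
(484.6, 315.3, 187, 9.7) -> [ -53.4 -341.8  -78.3] twist -0.0
```

Emit:
{"method": "move_arm", "body": {"targets": [{"dx": 0, "dy": 0, "dz": -15, "jaw": 26, "twist": 0}, {"dx": 0, "dy": 0, "dz": -35, "jaw": 26, "twist": 0}, {"dx": 0, "dy": 0, "dz": -60, "jaw": 26, "twist": 0}, {"dx": -1, "dy": -5, "dz": -80, "jaw": 26, "twist": 0}, {"dx": -4, "dy": -25, "dz": -80, "jaw": 26, "twist": 0}]}}

```text
t: 36.8
tool_pos: [0.5874, 0.0103, 0.1904]
eef_rot: [0.996, 0.084, 0.002, -0.0]
wrist_force: [-0.0, 0.7, -2.6]
opening: 0.404
grip_force: 60.2
```

Emit:
{"method": "move_arm", "body": {"targets": [{"dx": -5, "dy": -35, "dz": 0, "jaw": 26, "twist": 0}, {"dx": -11, "dy": -70, "dz": 0, "jaw": 26, "twist": 0}, {"dx": -16, "dy": -105, "dz": 0, "jaw": 26, "twist": 0}, {"dx": -22, "dy": -140, "dz": 0, "jaw": 26, "twist": 0}, {"dx": -27, "dy": -175, "dz": 0, "jaw": 26, "twist": 0}]}}

```text
t: 37.3
tool_pos: [0.5288, 0.1799, 0.1873]
eef_rot: [0.996, 0.084, -0.0, 0.0]
wrist_force: [0.7, 0.8, -2.0]
opening: 0.402
grip_force: 60.1
```

Emit:
{"method": "move_arm", "body": {"targets": [{"dx": -5, "dy": -35, "dz": 0, "jaw": 26, "twist": 0}, {"dx": -11, "dy": -70, "dz": 0, "jaw": 26, "twist": 0}, {"dx": -16, "dy": -105, "dz": 0, "jaw": 26, "twist": 0}, {"dx": -21, "dy": -132, "dz": 0, "jaw": 26, "twist": 0}, {"dx": -22, "dy": -142, "dz": 0, "jaw": 26, "twist": 0}]}}

```text
t: 37.8
tool_pos: [0.4832, 0.3171, 0.1872]
eef_rot: [0.996, 0.085, -0.0, 0.0]
wrist_force: [0.4, -0.2, -1.9]
opening: 0.401
grip_force: 60.1
```

Run:
```python
from h import *
cams.grab_frame("top")
plan((484.6,315.3,110.8,9.7))
```

```text
t 37.85 pose [483.4 317.4 187.1] yaw 9.78 tilt 0.03
(484.6, 315.3, 110.8, 9.7) -> [ 0.8  2.3 76.3] twist 0.1
```

Emit:
{"method": "move_arm", "body": {"targets": [{"dx": 0.5, "dy": 0.5, "dz": 20, "jaw": 26, "twist": 0}, {"dx": 0.5, "dy": 0.5, "dz": 38, "jaw": 26, "twist": 0}, {"dx": 0.5, "dy": 0.5, "dz": 55, "jaw": 26, "twist": 0}, {"dx": 0.5, "dy": 0.5, "dz": 67, "jaw": 26, "twist": 0}, {"dx": 0.5, "dy": 0.5, "dz": 72, "jaw": 26, "twist": 0}]}}

```text
t: 38.35
tool_pos: [0.4846, 0.3137, 0.1141]
eef_rot: [0.996, 0.084, -0.001, 0.001]
wrist_force: [-1.0, -0.4, -2.6]
opening: 0.4
grip_force: 60.1
```

Emit:
{"method": "move_arm", "body": {"targets": [{"dx": 0, "dy": 0, "dz": 1, "jaw": 26, "twist": 0}, {"dx": 0, "dy": 0, "dz": 2, "jaw": 26, "twist": 0}, {"dx": 0, "dy": 0, "dz": 3, "jaw": 26, "twist": 0}, {"dx": 0, "dy": 0, "dz": 4, "jaw": 26, "twist": 0}, {"dx": 0, "dy": 0, "dz": 5, "jaw": 26, "twist": 0}]}}

```text
t: 38.85
tool_pos: [0.485, 0.3151, 0.1109]
eef_rot: [0.996, 0.084, 0.0, -0.0]
wrist_force: [-0.2, 0.2, -1.9]
opening: 0.404
grip_force: 60.1
```

Run:
```python
from h import *
cams.grab_frame("top")
plan((484.6,315.3,110.8,9.7));print(ctrl.observe()["wrist_force"])
```

```text
t 38.9 pose [485.1 315.1 110.8] yaw 9.69 tilt 0.04
(484.6, 315.3, 110.8, 9.7) -> [-0.5 -0.2  0. ] twist -0.0
[-1.00814285  0.64384487 -1.18771746]
```

Emit:
{"method": "move_arm", "body": {"targets": [{"dx": 0, "dy": 0, "dz": 0.5, "jaw": 26, "twist": 0}, {"dx": 0, "dy": 0, "dz": 0.9, "jaw": 26, "twist": 0}, {"dx": 0, "dy": 0, "dz": 0.9, "jaw": 26, "twist": 0}, {"dx": 0, "dy": 0, "dz": 0.9, "jaw": 26, "twist": 0}, {"dx": 0, "dy": 0, "dz": 0.9, "jaw": 26, "twist": 0}]}}

```text
t: 39.4
tool_pos: [0.4854, 0.3153, 0.1107]
eef_rot: [0.996, 0.085, 0.001, -0.0]
wrist_force: [-2.2, 0.2, 6.3]
opening: 0.402
grip_force: 61.1
```

Emit:
{"method": "move_arm", "body": {"targets": [{"dx": 0, "dy": 0, "dz": 0, "jaw": 44, "twist": 0}, {"dx": 0, "dy": 0, "dz": 0, "jaw": 54, "twist": 0}, {"dx": 0, "dy": 0, "dz": 0, "jaw": 64, "twist": 0}, {"dx": 0, "dy": 0, "dz": -20, "jaw": 66, "twist": 0}, {"dx": 0, "dy": 0, "dz": -55, "jaw": 66, "twist": 0}]}}

```text
t: 39.9
tool_pos: [0.4836, 0.3136, 0.1626]
eef_rot: [0.996, 0.084, -0.002, 0.002]
wrist_force: [0.8, 0.9, 0.3]
opening: 0.777
grip_force: 0.0
```

Emit:
{"method": "move_arm", "body": {"targets": [{"dx": 1, "dy": 15, "dz": -15, "jaw": 66, "twist": 0}, {"dx": 2, "dy": 50, "dz": -15, "jaw": 66, "twist": 0}, {"dx": 4, "dy": 90, "dz": -15, "jaw": 66, "twist": 0}, {"dx": 6, "dy": 130, "dz": -15, "jaw": 66, "twist": 0}, {"dx": 8, "dy": 170, "dz": -15, "jaw": 66, "twist": 0}]}}

```text
t: 40.4
tool_pos: [0.5214, 0.1473, 0.1796]
eef_rot: [0.996, 0.085, 0.0, -0.0]
wrist_force: [0.6, -0.3, 0.6]
opening: 0.776
grip_force: 0.0
```

Emit:
{"method": "move_arm", "body": {"targets": [{"dx": 2, "dy": 40, "dz": 0, "jaw": 66, "twist": 0}, {"dx": 4, "dy": 80, "dz": 0, "jaw": 66, "twist": 0}, {"dx": 6, "dy": 120, "dz": 0, "jaw": 66, "twist": 0}, {"dx": 8, "dy": 160, "dz": 0, "jaw": 66, "twist": 0}, {"dx": 10, "dy": 200, "dz": 0, "jaw": 66, "twist": 0}]}}

```text
t: 40.9
tool_pos: [0.565, -0.0484, 0.1796]
eef_rot: [0.996, 0.084, 0.0, -0.0]
wrist_force: [0.6, 0.1, 0.4]
opening: 0.771
grip_force: 0.0
```

Emit:
{"method": "move_arm", "body": {"targets": [{"dx": 2, "dy": 35, "dz": 5, "jaw": 66, "twist": 0}, {"dx": 3, "dy": 50, "dz": 15, "jaw": 66, "twist": 0}, {"dx": 3, "dy": 50, "dz": 25, "jaw": 66, "twist": 0}, {"dx": 3, "dy": 50, "dz": 30, "jaw": 66, "twist": 0}, {"dx": 3, "dy": 50, "dz": 30, "jaw": 66, "twist": 0}]}}

```text
t: 41.4
tool_pos: [0.5754, -0.0947, 0.1484]
eef_rot: [0.996, 0.085, -0.001, -0.0]
wrist_force: [-0.8, 0.5, -0.1]
opening: 0.775
grip_force: 0.0
```

Run:
```python
from h import *
tops("wrist",(((.577,-.095),.112),))
plan((577,-95.2,82,9.7))
```

```text
wrist (0.577, -0.095) 3853 [ 0.5785 -0.0958] [ 0.577  -0.0961] 0.0201
t 41.45 pose [575.9 -94.6 149.3] yaw 9.75 tilt 0.05
(577, -95.2, 82, 9.7) -> [ 1.   0.8 67.3] twist 0.1
```

Emit:
{"method": "move_arm", "body": {"targets": [{"dx": 0.5, "dy": 0.5, "dz": 15, "jaw": 64, "twist": 0}, {"dx": 0.5, "dy": 0.5, "dz": 35, "jaw": 64, "twist": 0}, {"dx": 0.5, "dy": 0.5, "dz": 52, "jaw": 64, "twist": 0}, {"dx": 0.5, "dy": 0.5, "dz": 63, "jaw": 64, "twist": 0}, {"dx": 0.5, "dy": 0.5, "dz": 67, "jaw": 60, "twist": 0}]}}

```text
t: 41.95
tool_pos: [0.5765, -0.0953, 0.0819]
eef_rot: [0.996, 0.085, -0.001, 0.0]
wrist_force: [-0.3, 0.2, -0.2]
opening: 0.708
grip_force: 0.0
```

Emit:
{"method": "move_arm", "body": {"targets": [{"dx": 0, "dy": 0, "dz": 0, "jaw": 54, "twist": 0}, {"dx": 0, "dy": 0, "dz": 0, "jaw": 46, "twist": 0}, {"dx": 0, "dy": 0, "dz": 0, "jaw": 30, "twist": 0}, {"dx": 0, "dy": 0, "dz": 0, "jaw": 30, "twist": 0}, {"dx": 0, "dy": 0, "dz": 0, "jaw": 30, "twist": 0}]}}

```text
t: 42.45
tool_pos: [0.5777, -0.0959, 0.0838]
eef_rot: [0.996, 0.084, 0.001, 0.0]
wrist_force: [-1.0, 2.0, 6.3]
opening: 0.451
grip_force: 60.1
```

Run:
```python
from h import *
o=ctrl.observe();print(o["opening"],o["grip_force"],o["wrist_force"])
plan((567.3,259.6,162,9.7))
```

```text
0.45138129938716554 60.143229961395264 [-1.01329819  1.97206524  6.33918728]
t 42.45 pose [577.7 -95.9  83.8] yaw 9.69 tilt 0.13
(567.3, 259.6, 162, 9.7) -> [  49.7 -352.1  -78.1] twist -0.0
```

Contact in the case is expected at z ≈ 85.8.

Emit:
{"method": "move_arm", "body": {"targets": [{"dx": 0, "dy": 0, "dz": -15, "jaw": 30, "twist": 0}, {"dx": 0, "dy": 0, "dz": -35, "jaw": 30, "twist": 0}, {"dx": 0, "dy": 0, "dz": -60, "jaw": 30, "twist": 0}, {"dx": 1, "dy": -10, "dz": -80, "jaw": 30, "twist": 0}, {"dx": 5, "dy": -35, "dz": -80, "jaw": 30, "twist": 0}]}}

```text
t: 42.95
tool_pos: [0.5772, -0.0615, 0.1657]
eef_rot: [0.997, 0.083, 0.002, 0.0]
wrist_force: [-0.1, -0.0, -0.8]
opening: 0.452
grip_force: 60.3
```

Emit:
{"method": "move_arm", "body": {"targets": [{"dx": 5, "dy": -35, "dz": 0, "jaw": 30, "twist": 0}, {"dx": 10, "dy": -70, "dz": 0, "jaw": 30, "twist": 0}, {"dx": 15, "dy": -105, "dz": 0, "jaw": 30, "twist": 0}, {"dx": 20, "dy": -140, "dz": 0, "jaw": 30, "twist": 0}, {"dx": 25, "dy": -175, "dz": 0, "jaw": 30, "twist": 0}]}}

```text
t: 43.45
tool_pos: [0.5706, 0.1173, 0.1626]
eef_rot: [0.996, 0.084, -0.0, -0.0]
wrist_force: [2.0, 0.1, -1.3]
opening: 0.448
grip_force: 60.3
```

Emit:
{"method": "move_arm", "body": {"targets": [{"dx": 5, "dy": -35, "dz": 0, "jaw": 30, "twist": 0}, {"dx": 10, "dy": -70, "dz": 0, "jaw": 30, "twist": 0}, {"dx": 15, "dy": -105, "dz": 0, "jaw": 30, "twist": 0}, {"dx": 19, "dy": -132, "dz": 0, "jaw": 30, "twist": 0}, {"dx": 20, "dy": -142, "dz": 0, "jaw": 30, "twist": 0}]}}

```text
t: 43.95
tool_pos: [0.5666, 0.2616, 0.1622]
eef_rot: [0.996, 0.085, -0.0, 0.0]
wrist_force: [-0.3, -0.4, -0.6]
opening: 0.449
grip_force: 60.4
```

Run:
```python
from h import *
cams.grab_frame("top");cams.grab_frame("top")
plan((567.3,259.6,85.8,9.7))
```

```text
t 44.05 pose [566.5 260.4 162.2] yaw 9.76 tilt 0.04
(567.3, 259.6, 85.8, 9.7) -> [ 0.7  0.9 76.4] twist 0.1
```

Emit:
{"method": "move_arm", "body": {"targets": [{"dx": 0.5, "dy": 0, "dz": 20, "jaw": 30, "twist": 0}, {"dx": 0.5, "dy": 0, "dz": 38, "jaw": 30, "twist": 0}, {"dx": 0.5, "dy": 0, "dz": 55, "jaw": 30, "twist": 0}, {"dx": 0.5, "dy": 0, "dz": 67, "jaw": 30, "twist": 0}, {"dx": 0.5, "dy": 0, "dz": 72, "jaw": 30, "twist": 0}]}}

```text
t: 44.55
tool_pos: [0.5669, 0.2581, 0.0894]
eef_rot: [0.996, 0.084, -0.001, 0.001]
wrist_force: [-0.1, 0.5, -0.6]
opening: 0.453
grip_force: 60.4
```

Emit:
{"method": "move_arm", "body": {"targets": [{"dx": 0, "dy": 0, "dz": 1, "jaw": 30, "twist": 0}, {"dx": 0, "dy": 0, "dz": 2, "jaw": 30, "twist": 0}, {"dx": 0, "dy": 0, "dz": 3, "jaw": 30, "twist": 0}, {"dx": 0, "dy": 0, "dz": 4, "jaw": 30, "twist": 0}, {"dx": 0, "dy": 0, "dz": 5, "jaw": 30, "twist": 0}]}}

```text
t: 45.05
tool_pos: [0.5675, 0.2596, 0.086]
eef_rot: [0.996, 0.084, 0.0, -0.0]
wrist_force: [-0.1, -1.0, -1.0]
opening: 0.448
grip_force: 60.4
```

Emit:
{"method": "move_arm", "body": {"targets": [{"dx": 0, "dy": 0, "dz": 0.5, "jaw": 30, "twist": 0}, {"dx": 0, "dy": 0, "dz": 0.7, "jaw": 30, "twist": 0}, {"dx": 0, "dy": 0, "dz": 0.7, "jaw": 30, "twist": 0}, {"dx": 0, "dy": 0, "dz": 0.7, "jaw": 30, "twist": 0}, {"dx": 0, "dy": 0, "dz": 0.7, "jaw": 30, "twist": 0}]}}

```text
t: 45.55
tool_pos: [0.5678, 0.2597, 0.0858]
eef_rot: [0.996, 0.085, 0.001, -0.0]
wrist_force: [0.1, -0.9, 5.5]
opening: 0.453
grip_force: 60.7
```

Contact. Release, lift, move away to clear the view, and check.

Emit:
{"method": "move_arm", "body": {"targets": [{"dx": 0, "dy": 0, "dz": 0, "jaw": 48, "twist": 0}, {"dx": 0, "dy": 0, "dz": 0, "jaw": 58, "twist": 0}, {"dx": 0, "dy": 0, "dz": 0, "jaw": 66, "twist": 0}, {"dx": 0, "dy": 0, "dz": -20, "jaw": 66, "twist": 0}, {"dx": 0, "dy": 0, "dz": -55, "jaw": 66, "twist": 0}]}}

```text
t: 46.05
tool_pos: [0.5658, 0.2584, 0.1377]
eef_rot: [0.996, 0.084, -0.002, 0.002]
wrist_force: [1.0, 1.1, 1.0]
opening: 0.773
grip_force: 0.0
```

Emit:
{"method": "move_arm", "body": {"targets": [{"dx": 0, "dy": 0, "dz": -30, "jaw": 66, "twist": 0}, {"dx": 0, "dy": 25, "dz": -50, "jaw": 66, "twist": 0}, {"dx": 0, "dy": 65, "dz": -50, "jaw": 66, "twist": 0}, {"dx": 0, "dy": 105, "dz": -50, "jaw": 66, "twist": 0}, {"dx": 0, "dy": 145, "dz": -50, "jaw": 66, "twist": 0}]}}

```text
t: 46.55
tool_pos: [0.5918, 0.1154, 0.1901]
eef_rot: [0.996, 0.085, 0.0, -0.0]
wrist_force: [0.2, -0.0, -0.0]
opening: 0.774
grip_force: 0.0
```

Emit:
{"method": "move_arm", "body": {"targets": [{"dx": 0, "dy": 35, "dz": 0, "jaw": 66, "twist": 0}, {"dx": 0, "dy": 70, "dz": 0, "jaw": 66, "twist": 0}, {"dx": 0, "dy": 95, "dz": 0, "jaw": 66, "twist": 0}, {"dx": 0, "dy": 110, "dz": 0, "jaw": 66, "twist": 0}, {"dx": 0, "dy": 110, "dz": 0, "jaw": 66, "twist": 0}]}}

```text
t: 47.05
tool_pos: [0.6103, 0.0065, 0.1896]
eef_rot: [0.997, 0.083, -0.0, 0.0]
wrist_force: [0.5, 0.2, -0.4]
opening: 0.771
grip_force: 0.0
```

Run:
```python
from h import *
im,d,P=tops("top",(((.482,.314),.14),((.541,.395),.122),((.565,.258),.114)))
im2,d2=cams.grab_frame("side");P2=cloud("side",d2)
save("fin",np.hstack([cv2.resize(im[130:330,110:310],(400,400)),cv2.resize(im2[100:450,190:430],(274,400))]))
for k in("tape_roll","cup"):
    for r in models.outline_of("side",k)[:1]: print(k,r["extent"])
    
o=ctrl.observe();print(o["t"],o["wrist_force"],o["joint_vel"].round(3))
```

```text
top (0.541, 0.395) 7 [0.5401 0.4133] [0.5401 0.4134] 0.007
tape_roll [294.5, 266.1, 26.4, 24.0]
cup [214.7, 280.1, 37.9, 54.3]
47.25 [-0.07102585  0.43105424  0.18904636] [ 0.008 -0.001 -0.     0.001 -0.001  0.   ]
```

View pics/fin.png

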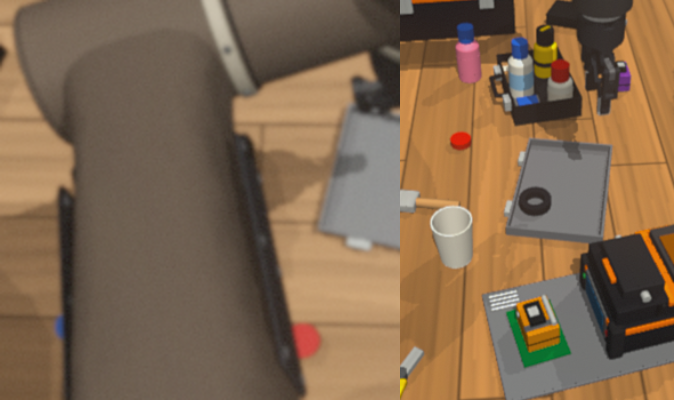

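The side view shows all three containers upright in their pockets, the cleaver on the mat, and the tape and cup where they were. The arm is clear of everything. Handing in.

```bash
python3 -c "
from h import *
print(ctrl.job_done())"
```

```text
the job is handed in; nothing more can be done
None
```

The job is handed in, though no verdict came back: the cleaver stands on the green mat about 2 mm from its middle and aligned with it. All three containers are back upright in their own pockets, within about 2 mm of where I gripped them (judged by the arm's position, since the arm hid the case from the top camera).

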